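# Count three bearing balls into the parts drawer

### The arm

A 7-joint arm with a two-finger parallel gripper is mounted at the origin on the work surface. World frame = base frame: x ahead of the robot, y to its left, z up, the work surface at z = 0. Lengths are in mm, angles in degrees, forces in N, time in s.
With the tool pointing down it reaches from about 350 to 900 mm from the base axis. Payload 7.2 kg.
Tool frame: the origin (TCP) lies on the centre line of the jaws, within the pads' length; the fingertips stand 11 mm ahead of it and the grasp point (between the pads) lies 8 mm behind it; z points along the fingers, y is the direction in which the jaws open and shut (so a half turn about z gives the same grasp; the last joint's range is limited). The gripper opens to 85 mm and grips with 20 to 120 N. Pads are 22 mm wide; open, the fingers measure 114 mm over their backs; the gripper's body (76 mm by 85 mm) begins 54 mm behind the grasp point. The pads swing forward as they close: fully open they stand 13 mm farther back than shut.
Start: joints at [-69.339, 23.554, -0.728, 91.456, 0.321, 64.991, -4.71], TCP at [259.872, 568.415, 242.297] pointing down, gripper open.
Joint ranges: [-169.25, 169.25], [-16.82, 113.86], [-84.01, 82.57], [7.8, 145.47], [-59.2, 239.2], [7.22, 106.19], [-163.78, 163.78]. Speed limits (degrees/s): [136.94, 136.94, 172.46, 172.46, 180, 180, 180].

### API

Orientations are given as a 3x3 rotation matrix whose columns are the frame's x, y, z axes.
In Python, from cell import * gives the robot as it stands.
- The arm moves only by the shell command python3 -m creep 'ROWS'. ROWS is text: rows parted by semicolons, each of 7 numbers parted by spaces: the turn, a rotation vector about the tool's x, y, z in units of 5 degrees (1.0 is 5 degrees), then the shift along the tool's x, y, z in units of 50 mm (1.0 is 50 mm), then the opening in per cent of the stroke, from 0 (shut) to 100 (fully open). A call has 1 to 12 rows; each row shifts and turns the pose as measured when the row begins, along the tool's axes as they then stand; what a row does not reach is not made up. A row lasts 1/8 s, in which the tool goes at most 62.5 mm and 10.7 degrees, less where a joint would pass 70% of its speed; a pose out of reach is approached as far as the arm can. A call is refused whole if a number of a shift passes 1 or a number of a turn 1, either way. A call with a gripper value outside its range is refused whole. The fingers move at their own pace and stop on an object; the grip force is fixed at half the most. Time passes only in rows, so rows that do not move let the fingers close. It gives the time, the measured TCP pose, the force and the opening at its end, in the units of the state.
- get_state(): the state, without advancing time (a new reading comes with each control period).
- capture(name): name is "side" or "top"; returns the picture (400x640x3 uint8, red, green, blue); there is no depth.
- camera_model(name): a dict with "fov_y" (degrees; the focal length in pixels is half the picture's height over the tangent of half this angle, whatever the lens; pixels are square), "cx", "cy" (the principal point, pixels), "xyz" and "attitude" of the camera in the world. Camera axes: x right, y up, looking along -z (the intrinsics and any distortion apply to the point x, -y, -z); pixel columns grow to the right and rows downward; lengths in mm; the calibration is good to about 2 mm. A picture is of the moment at which its call begins. camera_model takes no time and is no camera call.
- finish_job(): hands the job in, once; it reports no verdict.
The state is a dict: "t": time; "joint_pos": joint angles; "dq": joint speeds; "tau": joint torques, N m; "ee_pos": TCP position; "tool_rot": TCP orientation; "wrist_force": force on the tool from outside, world axes, zero at the start; "moment": the same for the moment, N m; "opening": opening from 0.0 (shut) to 1.0 (fully open).
Only numpy, scipy, OpenCV 4.12 (cv2) and the standard library are available. Lean on these libraries where they do the work, as an engineer would, in place of code of your own. Each camera call takes 0.05 s, during which the arm holds its last target.

### The job

Pick up the boat-shaped ball cup and, by tipping it slowly over the open top drawer of the small parts cabinet, let exactly three of its six steel balls roll out into the drawer; do not touch the balls themselves or drop any on the bench. Then stand the cup with the other three balls upright back on its grey mat and let go, and after that push the top drawer fully shut. Leave the other things on the bench where they are.

Things in the scene. Friction and masses are not known exactly. Their poses are not given: they have to be found in the camera images.
- cup_mid (a point): middle of the black boat-shaped cup: a narrow trough curved up to both ends, alike both ways round. x along it, y across, z up. Point is 33 mm above its underside, between the side walls: pinch it here, across its 33 mm width (walls end 16 mm above the point here). Flat foot 100 x 50 mm, 4 mm high, under a narrower neck. About 0.11 to 0.21 kg empty
- cup_lip1 (a point): pouring lip at the cup's +x end (middle of the edge of its floor), 75 mm from cup_mid along x and 22 mm above it. Both ends are open: balls roll out over this lip when this end is tipped down. Side walls rise 22 mm above it and overhang to 78 mm from the middle. Floor: an arc of 92 mm radius, lowest in the middle, 17 mm above the underside; 27 mm wide between 3 mm walls
- cup_lip2 (a point): the same lip at the cup's -x end. When the cup is tipped slowly lengthwise with this (or the other) end down, none rolls out before about 12 degrees; then the balls roll out over the lip one at a time, one for each further 5 to 10 degrees of tilt, more or less, and the rest stay in while the tilt is held
- mat: flat grey mat fixed to the bench, 110 mm (its x) by 200 mm (its y) by 3 mm, left or right of the cabinet; the cup stands on it, lengthwise along the mat's y. Origin: centre of its underside
- cab_drawer0 (a joint): how far the top drawer of the low grey two-drawer cabinet stands open, m: 0 is shut, it starts 0.12 to 0.145 open; it slides with about 1 N of friction and stays where it is left
- drawer_floor (a point): centre of the inner floor of the top drawer, moves with it. x points the way the drawer shuts, y to the left seen from the robot, z up. Inside 195 mm (x) by 158 mm (y), side walls 43 mm high, 6 mm thick. Its front panel, 15 mm thick, 194 mm wide, begins 103 mm from this point towards -x and rises 53 mm above it. Only the part outside the cabinet can be poured into
- cab_front (a point): top edge of the cabinet's front, middle: low grey cabinet, fixed, 200 mm wide, 240 mm deep, 150 mm high, two drawers one above the other, lower one shut. Point is 150 mm above the bench; x points into the cabinet
- cab_drawer0_handle (a point): middle of the straight steel bar handle of the top drawer, level and across the drawer (about 100 mm long), 35 mm in front of its front panel, 112 mm above the bench. x points the way the drawer shuts
- jar_mid (a point): middle of an amber glass jar, 52 mm in diameter, 60 mm high, loose: to be left alone
- tape_mid (a point): middle of a paper tape roll lying flat, 72 mm in diameter, 22 mm high, loose: to be left alone
- driver_grip (a point): handle of a screwdriver lying on the bench, 170 mm long, loose: to be left alone
- ball1_center (a point): centre of steel ball 1 of six alike: 25 mm diameter, 64 g (0.63 N); they lie in the cup in a row in the order 1 to 6 from its -x end to its +x end and cannot pass each other there
- ball2_center (a point): centre of steel ball 2 of six alike: 25 mm diameter, 64 g (0.63 N); they lie in the cup in a row in the order 1 to 6 from its -x end to its +x end and cannot pass each other there
- ball3_center (a point): centre of steel ball 3 of six alike: 25 mm diameter, 64 g (0.63 N); they lie in the cup in a row in the order 1 to 6 from its -x end to its +x end and cannot pass each other there
- ball4_center (a point): centre of steel ball 4 of six alike: 25 mm diameter, 64 g (0.63 N); they lie in the cup in a row in the order 1 to 6 from its -x end to its +x end and cannot pass each other there
- ball5_center (a point): centre of steel ball 5 of six alike: 25 mm diameter, 64 g (0.63 N); they lie in the cup in a row in the order 1 to 6 from its -x end to its +x end and cannot pass each other there
- ball6_center (a point): centre of steel ball 6 of six alike: 25 mm diameter, 64 g (0.63 N); they lie in the cup in a row in the order 1 to 6 from its -x end to its +x end and cannot pass each other there
There are look-alikes about, which are no part of the job. What is shaped like the part that bears cup_mid but red is not meant.

How it is judged (in metres and radians):
On the way, in this order (a step that is already met when the one before it is completed fails the run):
1. three balls are in the open top drawer and three still in the cup, while the cup is off its mat and still tilted (more than 0.1 rad) (((distance between each of ball1_center, ball2_center, ball3_center and cup_mid below 0.09 m and horizontal distance between each of ball4_center, ball5_center, ball6_center and drawer_floor below 0.125 m and z of ball4_center in the frame of drawer_floor between 0 and 0.04 m and z of ball5_center in the frame of drawer_floor between 0 and 0.04 m and z of ball6_center in the frame of drawer_floor between 0 and 0.04 m) or (horizontal distance between each of ball1_center, ball5_center, ball6_center and drawer_floor below 0.125 m and z of ball1_center in the frame of drawer_floor between 0 and 0.04 m and distance between each of ball2_center, ball3_center, ball4_center and cup_mid below 0.09 m and z of ball5_center in the frame of drawer_floor between 0 and 0.04 m and z of ball6_center in the frame of drawer_floor between 0 and 0.04 m) or (horizontal distance between each of ball1_center, ball2_center, ball6_center and drawer_floor below 0.125 m and z of ball1_center in the frame of drawer_floor between 0 and 0.04 m and z of ball2_center in the frame of drawer_floor between 0 and 0.04 m and distance between each of ball3_center, ball4_center, ball5_center and cup_mid below 0.09 m and z of ball6_center in the frame of drawer_floor between 0 and 0.04 m) or (horizontal distance between each of ball1_center, ball2_center, ball3_center and drawer_floor below 0.125 m and z of ball1_center in the frame of drawer_floor between 0 and 0.04 m and z of ball2_center in the frame of drawer_floor between 0 and 0.04 m and z of ball3_center in the frame of drawer_floor between 0 and 0.04 m and distance between each of ball4_center, ball5_center, ball6_center and cup_mid below 0.09 m)) and angle between cup_mid's own z axis and vertical above 0.1 rad and height (world z) of cup_mid above 0.06 m and value of joint cab_drawer0 above 0.08 m).
2. the cup stands upright on its mat again, let go (x of cup_mid in the frame of mat between -0.035 and 0.035 m and y of cup_mid in the frame of mat between -0.055 and 0.055 m and z of cup_mid in the frame of mat below 0.04 m and angle between cup_mid's own z axis and vertical below 0.06 rad and linear speed of cup below 0.02 m/s and contact force between the fingers and cup below 0.1 N), for 0.2 s.
3. the top drawer is pushed fully shut (value of joint cab_drawer0 below 0.006 m), for 0.2 s.
At the end, for the whole second after the job is handed in: Three balls lie in the top drawer and three in the cup; the cup stands upright (within 0.06 rad) and at rest on its mat, its middle within 35 mm (across the mat) and 55 mm (along it) of the mat's centre; the top drawer is shut to within 6 mm (((distance between each of ball1_center, ball2_center, ball3_center and cup_mid below 0.09 m and horizontal distance between each of ball4_center, ball5_center, ball6_center and drawer_floor below 0.125 m and z of ball4_center in the frame of drawer_floor between 0 and 0.04 m and z of ball5_center in the frame of drawer_floor between 0 and 0.04 m and z of ball6_center in the frame of drawer_floor between 0 and 0.04 m) or (horizontal distance between each of ball1_center, ball5_center, ball6_center and drawer_floor below 0.125 m and z of ball1_center in the frame of drawer_floor between 0 and 0.04 m and distance between each of ball2_center, ball3_center, ball4_center and cup_mid below 0.09 m and z of ball5_center in the frame of drawer_floor between 0 and 0.04 m and z of ball6_center in the frame of drawer_floor between 0 and 0.04 m) or (horizontal distance between each of ball1_center, ball2_center, ball6_center and drawer_floor below 0.125 m and z of ball1_center in the frame of drawer_floor between 0 and 0.04 m and z of ball2_center in the frame of drawer_floor between 0 and 0.04 m and distance between each of ball3_center, ball4_center, ball5_center and cup_mid below 0.09 m and z of ball6_center in the frame of drawer_floor between 0 and 0.04 m) or (horizontal distance between each of ball1_center, ball2_center, ball3_center and drawer_floor below 0.125 m and z of ball1_center in the frame of drawer_floor between 0 and 0.04 m and z of ball2_center in the frame of drawer_floor between 0 and 0.04 m and z of ball3_center in the frame of drawer_floor between 0 and 0.04 m and distance between each of ball4_center, ball5_center, ball6_center and cup_mid below 0.09 m)) and x of cup_mid in the frame of mat between -0.035 and 0.035 m and y of cup_mid in the frame of mat between -0.055 and 0.055 m and z of cup_mid in the frame of mat below 0.04 m and angle between cup_mid's own z axis and vertical below 0.06 rad and linear speed of cup below 0.02 m/s and value of joint cab_drawer0 below 0.006 m); the robot touches nothing.
It fails at once if a ball falls onto the bench (height (world z) of any of ball1_center, ball2_center, ball3_center, ball4_center, ball5_center, ball6_center below 0.016 m).
It fails at once if the fingers touch a ball (contact force between the fingers and ball1 above 0.3 N or contact force between the fingers and ball2 above 0.3 N or contact force between the fingers and ball3 above 0.3 N or contact force between the fingers and ball4 above 0.3 N or contact force between the fingers and ball5 above 0.3 N or contact force between the fingers and ball6 above 0.3 N).
It fails at once if a bystander (jar, tape roll, screwdriver) is shifted by more than 40 mm (distance of any of jar_mid, tape_mid, driver_grip from where it was at the start of the episode above 0.04 m).
It also fails if it takes over 72 s, if anything falls off the work surface, if the arm or the gripper's body presses on something with over 40 N, if the wrist force passes 120 N, or if a joint passes its speed limit or range.

## Working session

There is one attempt and no reset: what is moved stays moved. The work goes in short steps, Python scripts to look and compute and a shell command to move; the robot and the scene stay as the last step left them, time stands still between calls to the robot, and variables do not carry over. Pictures are saved under pics/ and viewed, and the job is handed in when it is done.

```bash
ls; mkdir -p pics; python3 - <<'E'
from cell import *
import cv2
for n in("side","top"):
    im=capture(n); cv2.imwrite(f"pics/{n}0.png",im[:,:,::-1]); print(camera_model(n))
s=get_state(); print(s)
E
```

```text
pics
{'fov_y': 42.31153813365641, 'cx': 320.8304944336895, 'cy': 197.00329138318517, 'xyz': array([ 335.47103385, -852.13087934, 1319.90786287]), 'attitude': array([[ 0.96840639,  0.18805951, -0.1637763 ],
       [-0.24932756,  0.74326631, -0.62079865],
       [ 0.00498232,  0.64201932,  0.76667227]])}
{'fov_y': 48.63811477941041, 'cx': 323.1472324583088, 'cy': 192.9862567359134, 'xyz': array([ 329.09064665,  131.58660969, 1407.1235463 ]), 'attitude': array([[ 5.44124120e-04,  9.79740292e-01, -2.00271476e-01],
       [-9.99997907e-01,  1.38133140e-04, -2.04117125e-03],
       [-1.97215359e-03,  2.00272167e-01,  9.79738317e-01]])}
{'t': 0.1, 'joint_pos': array([-69.33899649,  23.59618444,  -0.73096191,  91.49767957,
         0.3204209 ,  64.98895185,  -4.71260643]), 'dq': array([ 0.03972464, -0.10651725, -0.02729197, -0.14392792,  0.09545974,
        0.08985015, -0.00638733]), 'tau': array([ 2.20633236e-03, -6.01822472e+01,  6.84414189e-01, -3.00087762e+01,
        1.41156663e-02,  6.41780891e-03,  3.79486505e-05]), 'ee_pos': array([259.69882159, 568.04008231, 241.53997645]), 'tool_rot': array([[-9.09469391e-01,  4.15770559e-01, -5.18214882e-04],
       [ 4.15770876e-01,  9.09468449e-01, -1.31140091e-03],
       [-7.39418044e-05, -1.40813764e-03, -9.99999006e-01]]), 'wrist_force': array([0.09904588, 0.01543475, 0.17345962]), 'moment': array([-0.03294009,  0.02126687,  0.01074843]), 'opening': 0.9988574724415272}
```

View pics/side0.png

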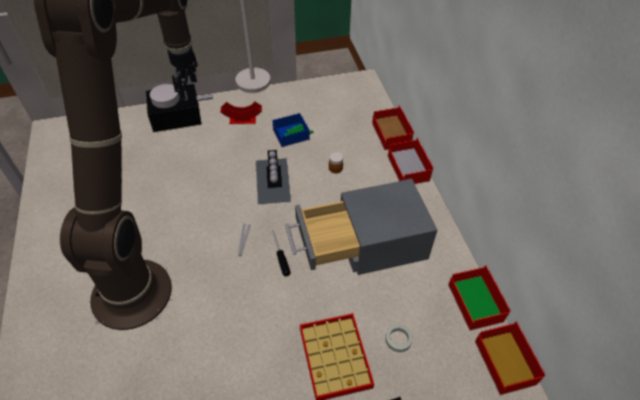

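View pics/top0.png

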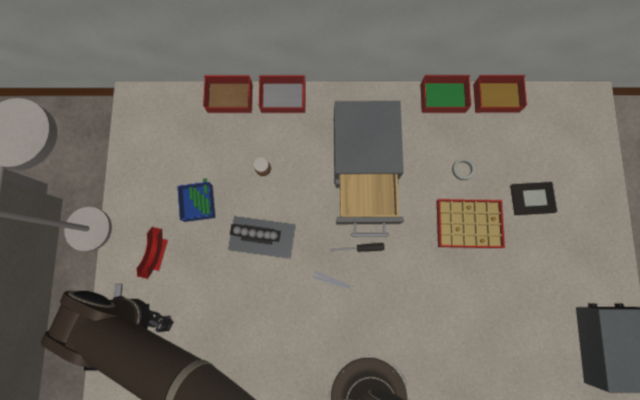

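The top picture shows the black cup with 6 balls on the grey mat at about (255,235). Its look-alike is the red boat at (152,252). The cabinet is at (368,140) with the drawer open towards the robot at (368,195). The handle is at (370,234), the driver at (360,247), the jar at (261,166) and the tape at (462,170). The side picture shows the cup at (273,168) and the red one at (241,112). The black one is the cup I want; next is a close crop.

```bash
cat > h.py <<'E'
from cell import *
import numpy as np, cv2
def K(n):
    m=camera_model(n); f=200/np.tan(np.radians(m["fov_y"]/2)); return m,f
def ray(n,u,v):
    m,f=K(n); d=np.array([(u-m["cx"])/f,-(v-m["cy"])/f,-1.]); return np.array(m["xyz"]),m["attitude"]@d
def onz(n,u,v,z):
    o,d=ray(n,u,v); return (o+d*(z-o[2])/d[2]).round(1)
def proj(n,p):
    m,f=K(n); q=m["attitude"].T@(np.array(p,float)-m["xyz"]); return (m["cx"]+f*q[0]/-q[2], m["cy"]-f*q[1]/-q[2])
def tri(a,b):
    o1,d1=ray("side",*a);o2,d2=ray("top",*b)
    s=np.linalg.lstsq(np.c_[d1,-d2],o2-o1,rcond=None)[0]; p,q=o1+d1*s[0],o2+d2*s[1]
    return ((p+q)/2).round(1), np.linalg.norm(p-q).round(1)
def crop(n,u0,u1,v0,v1,k,f,im=None):
    im=capture(n) if im is None else im
    cv2.imwrite(f,cv2.resize(im[v0:v1,u0:u1,::-1],None,fx=k,fy=k,interpolation=cv2.INTER_CUBIC)); return im
E
python3 - <<'E'
from h import *
t=cv2.imread("pics/top0.png")[:,:,::-1]; s=cv2.imread("pics/side0.png")[:,:,::-1]
crop("top",215,415,90,270,4,"pics/c_top.png",t)
crop("side",220,440,130,290,3.6,"pics/c_side.png",s)
E
```

```text
(no output)
```

View pics/c_top.png

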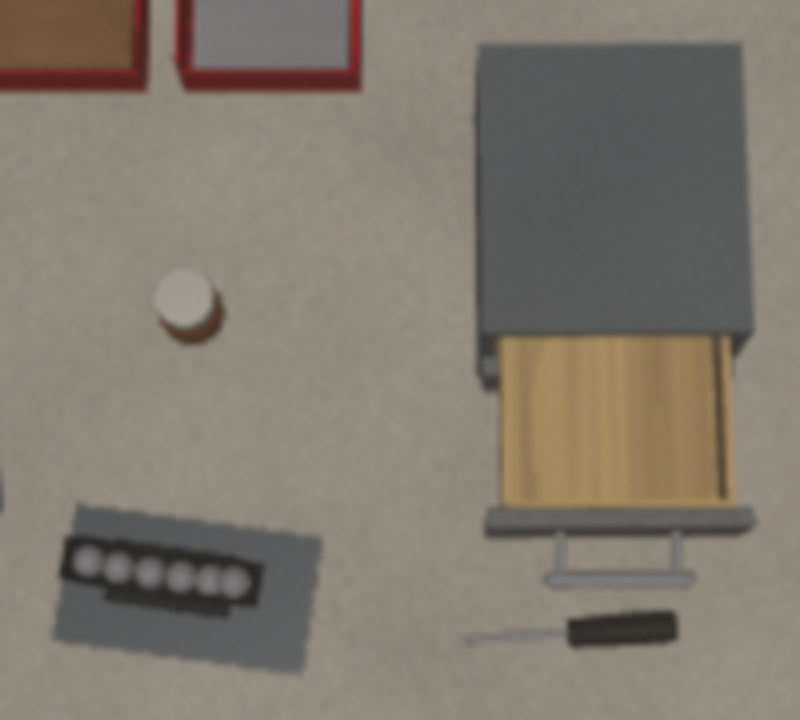

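View pics/c_side.png

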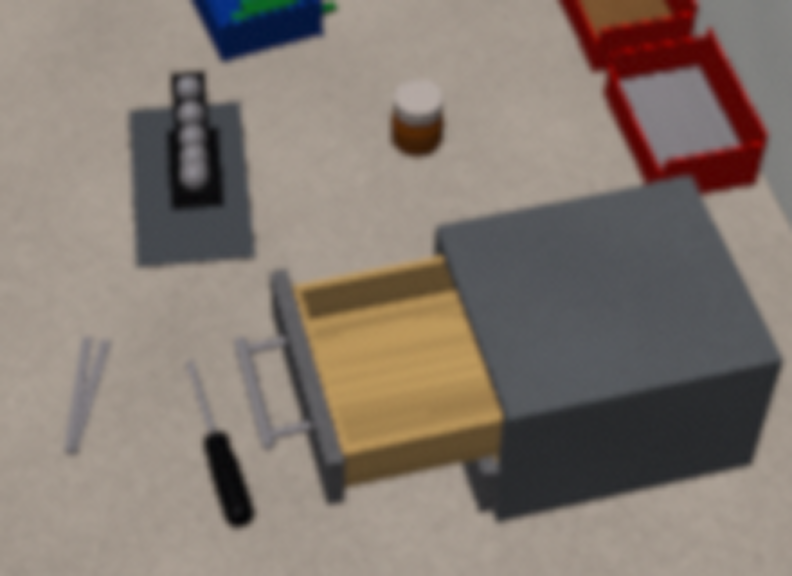

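```bash
python3 - <<'E'
from h import *
T=lambda x,y,z:onz("top",215+x/4,90+y/4,z)
S=lambda x,y,z:onz("side",220+x/3.6,130+y/3.6,z)
m=np.array([T(x,y,3) for x,y in[(78,505),(322,540),(302,674),(55,641)]]);print("mat",m,m.mean(0),np.linalg.norm(m-np.roll(m,1,0),axis=1))
m=np.array([S(x,y,3) for x,y in[(130,112),(240,102),(253,256),(138,266)]]);print("matS",m.mean(0),np.linalg.norm(m-np.roll(m,1,0),axis=1))
c=np.array([T(x,y,80) for x,y in[(65,537),(262,563),(257,606),(60,580)]]);print("cup",c,c.mean(0),np.linalg.norm(c-np.roll(c,1,0),axis=1))
d=c[1]-c[0];print("cup dir deg",np.degrees(np.arctan2(d[1],d[0])))
print("cabfront",T(480,334,150),T(752,332,150),"back",T(480,44,150),T(742,44,150))
print("panel front top z~?",[ (z,T(487,518,z),T(755,516,z)) for z in(134,)])
print("handle",T(548,579,112),T(692,579,112), "S",S(241,343,112),S(269,441,112))
print("drv",T(470,640,8),T(570,630,15),T(677,627,15))
print("jar top",T(185,297,60))
# ball height check
print("balls", [T(x,y,70) for x,y in[(88,560),(236,582)]],[T(x,y,36) for x,y in[(150,573),(181,577)]])
E
```

```text
mat [[540.  418.6   3. ]
 [511.8 222.7   3. ]
 [405.9 237.    3. ]
 [431.6 432.4   3. ]] [472.325 327.675   3.   ] [109.27488275 197.91930174 106.86112483 197.0828506 ]
matS [476.425 326.2     3.   ] [195.77458977 108.08464276 197.40162107 105.1631114 ]
cup [[504.  411.7  80. ]
 [484.4 262.6  80. ]
 [452.1 265.7  80. ]
 [471.5 414.1  80. ]] [478.    338.525  80.   ] [ 32.5884949  150.38274502  32.44842061 149.6626874 ]
cup dir deg -97.48889920164007
cabfront [644.3  99.6 150. ] [645.8 -99.4 150. ] back [870.3  98.5 150. ] [870.3 -99.8 150. ]
panel front top z~? [(134, array([510.8,  94.7, 134. ]), array([512.4, -99.6, 134. ]))]
handle [468.9  49.7 112. ] [469.  -55.8 112. ] S [471.   46.1 112. ] [472.3 -52.2 112. ]
drv [432.1 105.    8. ] [439.4  26.8  15. ] [441.8 -57.   15. ]
jar top [696.8 329.4  60. ]
balls [array([487.8, 395.6,  70. ]), array([471.1, 283. ,  70. ])] [array([481.7, 353.8,  36. ]), array([478.6, 329.6,  36. ])]
```

Measurements agree: mat 109x197 mm, cup 33x150 mm centred at (478,338) heading -97.5°, cabinet front x≈645, handle x≈470, and drawer about 125 mm open. First I turn the tool, then travel.

```bash
python3 -m creep '0 0 1 0 0 0 100;0 0 1 0 0 0 100;0 0 1 0 0 0 100;0 0 1 0 0 0 100;0 0 1 0 0 0 100;0 0 1 0 0 0 100;0 0 1 0 0 0 100;0 0 1 0 0 0 100;0 0 1 0 0 0 100;0 0 1 0 0 0 100;0 0 1 0 0 0 100;0 0 1 0 0 0 100'
cat >> h.py <<'E'
def need(target, cupdeg=None, R=None):
    "print shift in tool axes, units; and yaw turn units so that tool x/-x is along cupdeg"
    s=get_state(); R0=s["tool_rot"]; d=R0.T@(np.array(target)-s["ee_pos"])
    print("t",round(s["t"],2),"pos",s["ee_pos"].round(1),"need units",(d/50).round(2),"F",s["wrist_force"].round(1),"open",round(s["opening"],2))
    print("x",R0[:,0].round(3),"y",R0[:,1].round(3),"z",R0[:,2].round(3),"j",s["joint_pos"].round(0))
    a=np.degrees(np.arctan2(R0[1,0],R0[0,0])); print("x heading",a.round(1))
E
python3 -c "
from h import *
need((478,338.5,200))"
```

```text
t: 1.6
ee_pos: [258.3, 564.6, 235.2]
tool_rot: [[-0.061, 0.998, -0.005], [0.998, 0.061, -0.013], [-0.013, -0.006, -1.0]]
wrist_force: [0.3, 0.2, -0.4]
opening: 0.999
t 1.6 pos [258.3 564.6 235.2] need units [-4.77  4.12  0.74] F [ 0.3  0.2 -0.4] open 1.0
x [-0.061  0.998 -0.013] y [ 0.998  0.061 -0.006] z [-0.005 -0.013 -1.   ] j [-79.  24.  12.  93.  -5.  65. -62.]
x heading 93.5
```

```bash
python3 -m creep '0 0 1 -.6 .5 0 100;0 0 .8 -.6 .5 0 100;0 0 0.2 -.6 .5 0 100;0 0 0 -.6 .5 0 100;0 0 0 -.6 .5 0 100;0 0 0 -.6 .5 0 100;0 0 0 -.4 .4 0 100;0 0 0 -.2 .2 0 100;0 0 0 0 0 0 100'
python3 -c "
from h import *
need((478,338.5,200))"
```

```text
t: 2.72
ee_pos: [427.7, 325.3, 235.1]
tool_rot: [[0.132, 0.991, -0.007], [0.991, -0.132, -0.018], [-0.019, -0.004, -1.0]]
wrist_force: [0.6, 0.6, 0.1]
opening: 1.0
t 2.73 pos [427.7 325.3 235.1] need units [0.41 0.97 0.69] F [0.6 0.6 0.1] open 1.0
x [ 0.132  0.991 -0.019] y [ 0.991 -0.132 -0.004] z [-0.007 -0.018 -1.   ] j [-59.  16.  20. 105.  -6.  61. -44.]
x heading 82.4
```

```bash
python3 -m creep '0 .2 0 .2 .5 .3 100;0 0 0 .2 .45 .4 100;0 0 0 0 0 .6 100;0 0 0 0 0 .6 100;0 0 0 0 0 .4 100;0 0 0 0 0 0 100'
python3 -c "
from h import *
need((478,338.5,28))
crop('top',195,325,180,280,5,'pics/a1.png');crop('side',220,340,100,230,4.5,'pics/a2.png')"
```

```text
t: 3.48
ee_pos: [472.8, 348.1, 115.4]
tool_rot: [[0.122, 0.993, -0.007], [0.993, -0.122, 0.003], [0.002, -0.008, -1.0]]
wrist_force: [-0.3, -0.1, -0.2]
opening: 1.001
t 3.48 pos [472.8 348.1 115.4] need units [-0.18  0.14  1.75] F [-0.3 -0.1 -0.2] open 1.0
x [0.122 0.993 0.002] y [ 0.993 -0.122 -0.008] z [-0.007  0.003 -1.   ] j [-54.  29.  18. 105. -12.  49. -37.]
x heading 83.0
```

View pics/a1.png

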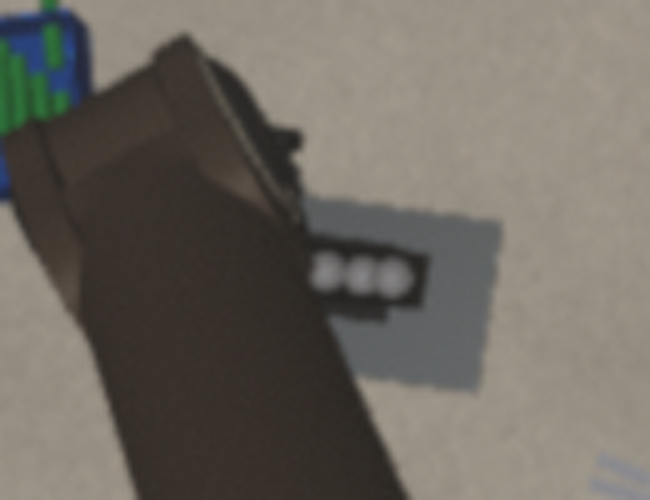

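View pics/a2.png

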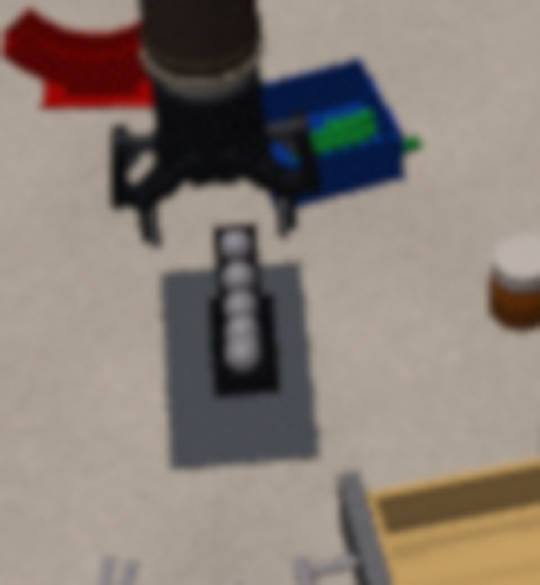

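```bash
python3 -m creep '0 0 0.1 -.17 .15 0 100;0 0 0 0 0 0 100;0 0 0 0 0 .4 100;0 0 0 0 0 .4 100;0 0 0 0 0 .4 100;0 0 0 0 0 0 100'
python3 -c "
from h import *
need((478,338.5,28))"
```

```text
t: 4.32
ee_pos: [483.9, 340.6, 61.3]
tool_rot: [[0.133, 0.991, 0.002], [0.991, -0.133, 0.012], [0.012, 0.0, -1.0]]
wrist_force: [-0.6, -0.1, -0.5]
opening: 1.0
t 4.33 pos [483.9 340.6  61.3] need units [-0.07 -0.11  0.67] F [-0.6 -0.1 -0.5] open 1.0
x [0.133 0.991 0.012] y [ 0.991 -0.133  0.   ] z [ 0.002  0.012 -1.   ] j [-52.  33.  17. 107. -14.  42. -35.]
x heading 82.3
```

```bash
python3 -m creep '0 -.1 0 -.07 -.13 0.2 100;0 0 0 0 0 .3 100;0 0 0 0 0 .17 100;0 0 0 0 0 0 100'
python3 -c "
from h import *
need((478,338.5,28))"
```

```text
t: 4.82
ee_pos: [477.5, 338.9, 27.7]
tool_rot: [[0.133, 0.991, 0.003], [0.991, -0.133, 0.005], [0.005, 0.002, -1.0]]
wrist_force: [0.6, -0.2, 0.8]
opening: 1.002
t 4.83 pos [477.5 338.9  27.7] need units [-0.01  0.01 -0.01] F [ 0.6 -0.2  0.8] open 1.0
x [0.133 0.991 0.005] y [ 0.991 -0.133  0.002] z [ 0.003  0.005 -1.   ] j [-52.  35.  16. 108. -15.  38. -34.]
x heading 82.3
```

```bash
python3 -m creep '0 0 0 0 0 0 60;0 0 0 0 0 0 50;0 0 0 0 0 0 44;0 0 0 0 0 0 40;0 0 0 0 0 0 36;0 0 0 0 0 0 20;0 0 0 0 0 0 0;0 0 0 0 0 0 0'
python3 -c "
from h import *
need((478,338.5,28))
crop('side',220,340,100,230,4.5,'pics/g2.png')"
```

```text
t: 5.82
ee_pos: [479.1, 339.2, 28.9]
tool_rot: [[0.134, 0.991, 0.005], [0.991, -0.134, 0.006], [0.007, 0.004, -1.0]]
wrist_force: [0.3, 0.5, -0.1]
opening: 0.379
t 5.83 pos [479.1 339.2  28.9] need units [-0.02 -0.02  0.02] F [ 0.3  0.5 -0.1] open 0.38
x [0.134 0.991 0.007] y [ 0.991 -0.134  0.004] z [ 0.005  0.006 -1.   ] j [-52.  35.  16. 108. -15.  38. -34.]
x heading 82.3
```

View pics/g2.png

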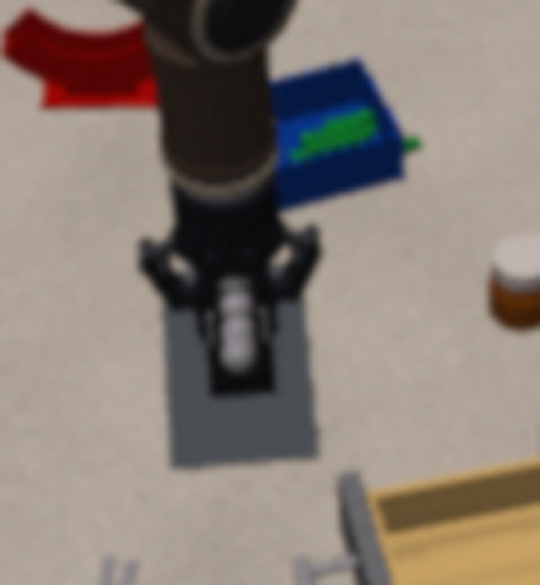

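Gripped: opening 0.38 is 32 mm, and the balls are all still in. Lifting gently.

```bash
python3 -m creep '0 0 0 0 0 -.08 0;0 0 0 0 0 -.15 0;0 0 0 0 0 -.25 0;0 0 0 0 0 -.3 0;0 0 0 0 0 -.3 0;0 0 0 0 0 -.3 0;0 0 0 0 0 -.3 0;0 0 0 0 0 -.3 0;0 0 0 0 0 -.3 0;0 0 0 0 0 -.3 0;0 0 0 0 0 -.2 0;0 0 0 0 0 -.1 0'
python3 -c "
from h import *
need((595,85,190))
crop('side',220,340,80,210,4.5,'pics/l2.png')"
```

```text
t: 7.38
ee_pos: [476.5, 337.5, 182.3]
tool_rot: [[0.134, 0.991, 0.002], [0.991, -0.134, 0.004], [0.005, 0.001, -1.0]]
wrist_force: [-0.5, 1.4, -5.4]
opening: 0.378
t 7.38 pos [476.5 337.5 182.3] need units [-4.69  3.02 -0.17] F [-0.5  1.4 -5.4] open 0.38
x [0.134 0.991 0.005] y [ 0.991 -0.134  0.001] z [ 0.002  0.004 -1.   ] j [-55.  23.  20. 103. -10.  56. -39.]
x heading 82.3
```

View pics/l2.png

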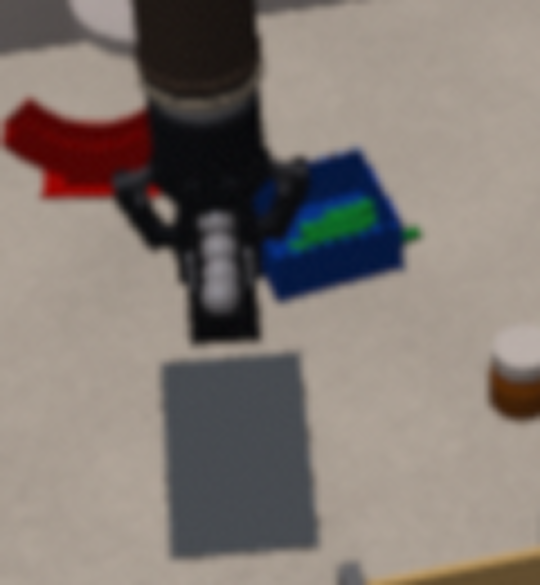

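```bash
python3 -m creep '0 0 0 -.08 .06 -.05 0;0 0 0 -.16 .12 -.05 0;0 0 0 -.24 .16 -.05 0;0 0 0 -.3 .2 0 0;0 0 0 -.3 .2 0 0;0 0 0 -.3 .2 0 0;0 0 0 -.3 .2 0 0;0 0 0 -.3 .2 0 0;0 0 0 -.3 .2 0 0;0 0 0 -.3 .2 0 0;0 0 0 -.2 .14 0 0;0 0 0 -.1 .07 0 0'
python3 -c "
from h import *
need((595,85,190))"
```

```text
t: 8.93
ee_pos: [559.4, 168.0, 188.7]
tool_rot: [[0.137, 0.991, 0.001], [0.991, -0.137, 0.002], [0.002, 0.001, -1.0]]
wrist_force: [0.4, 0.0, -4.7]
opening: 0.382
t 8.93 pos [559.4 168.  188.7] need units [-1.55  0.93 -0.03] F [ 0.4  0.  -4.7] open 0.38
x [0.137 0.991 0.002] y [ 0.991 -0.137  0.001] z [ 0.001  0.002 -1.   ] j [-39.  23.  23. 102. -11.  57. -19.]
x heading 82.2
```

```bash
python3 -m creep '0 0 0 -.1 .06 0 0;0 0 0 -.2 .12 0 0;0 0 0 -.25 .15 0 0;0 0 0 -.25 .15 0 0;0 0 0 -.25 .15 0 0;0 0 0 -.2 .12 0 0;0 0 0 -.12 .08 0 0;0 0 0 -.08 .04 0 0;0 0 0 0 0 0 0'
python3 -c "
from h import *
need((595,85,190))
crop('side',240,420,110,270,4,'pics/d2.png');crop('top',280,420,100,260,3.6,'pics/d1.png')"
```

```text
t: 10.05
ee_pos: [594.9, 85.2, 188.3]
tool_rot: [[0.136, 0.991, 0.0], [0.991, -0.136, 0.002], [0.002, 0.0, -1.0]]
wrist_force: [-0.6, 0.5, -5.4]
opening: 0.376
t 10.05 pos [594.9  85.2 188.3] need units [-0.    0.   -0.03] F [-0.6  0.5 -5.4] open 0.38
x [0.136 0.991 0.002] y [ 0.991 -0.136  0.   ] z [ 0.     0.002 -1.   ] j [-31.  25.  24. 100. -12.  58. -10.]
x heading 82.2
```

View pics/d2.png

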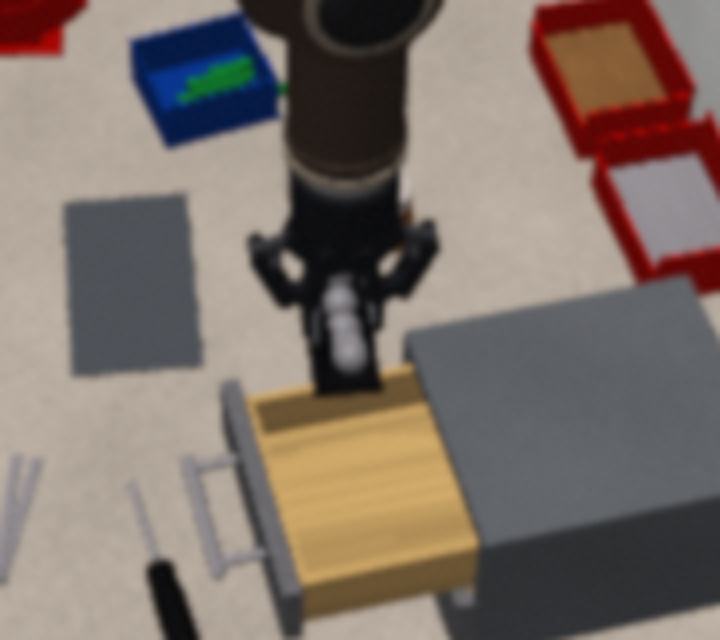

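View pics/d1.png

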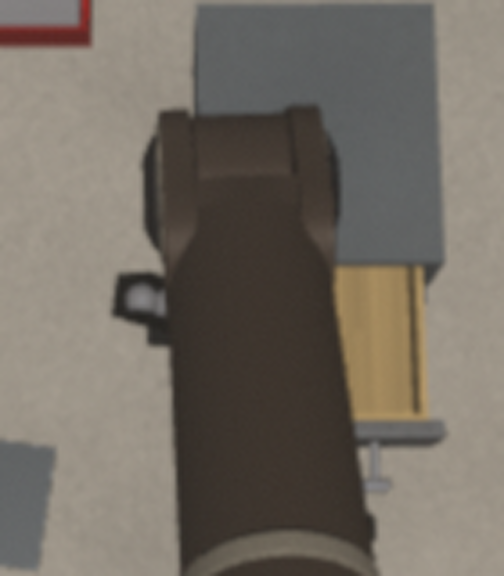

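```bash
python3 -m creep '0 .1 0 0 0 0 0;0 .2 0 0 0 0 0;0 .25 0 0 0 0 0;0 .25 0 0 0 0 0;0 .25 0 0 0 0 0;0 .25 0 0 0 0 0;0 .25 0 0 0 0 0;0 .25 0 0 0 0 0;0 .2 0 0 0 0 0;0 .1 0 0 0 0 0;0 0 0 0 0 0 0'
cat >> h.py <<'E'
def tilt():
    s=get_state(); R=s["tool_rot"]; print("tilt",np.degrees(np.arctan2(-R[2,0],-R[2,2])).round(2),"roll",np.degrees(np.arcsin(R[2,1])).round(2),"t",round(s["t"],2),"pos",s["ee_pos"].round(1),"F",s["wrist_force"].round(2),"M",s["moment"].round(3),"j",s["joint_pos"].round(0))
E
python3 -c "
from h import *
tilt()
crop('side',240,420,110,270,4,'pics/e2.png')"
```

```text
t: 11.52
ee_pos: [594.4, 86.0, 188.3]
tool_rot: [[0.132, 0.991, 0.027], [0.971, -0.134, 0.196], [0.197, 0.0, -0.98]]
wrist_force: [0.2, 0.2, -5.3]
opening: 0.381
tilt -11.38 roll 0.0 t 11.53 pos [594.4  86.  188.3] F [ 0.22  0.25 -5.27] M [-0.452  0.114 -0.093] j [-22.  24.  20. 102. -23.  55.   2.]
```

View pics/e2.png

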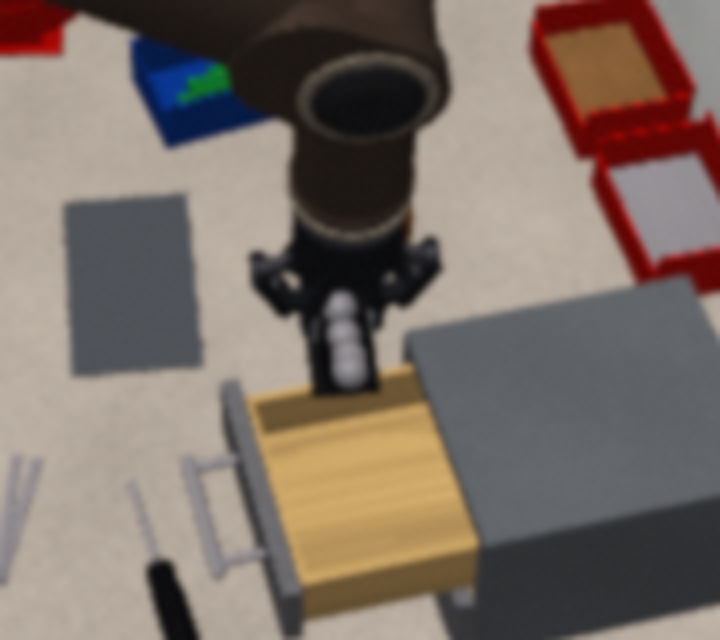

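```bash
python3 -m creep '0 .15 0 0 0 0 0;0 .2 0 0 0 0 0;0 .15 0 0 0 0 0;0 0 0 0 0 0 0;0 0 0 0 0 0 0'
python3 -c "
from h import *
tilt()
crop('side',240,420,110,270,4,'pics/e3.png')"
```

```text
t: 12.2
ee_pos: [594.4, 86.4, 188.3]
tool_rot: [[0.129, 0.991, 0.033], [0.961, -0.133, 0.24], [0.242, 0.0, -0.97]]
wrist_force: [0.6, 1.0, -5.4]
opening: 0.375
tilt -14.03 roll 0.01 t 12.2 pos [594.4  86.4 188.3] F [ 0.63  0.97 -5.38] M [-0.558  0.089  0.018] j [-19.  24.  19. 103. -26.  55.   5.]
```

View pics/e3.png

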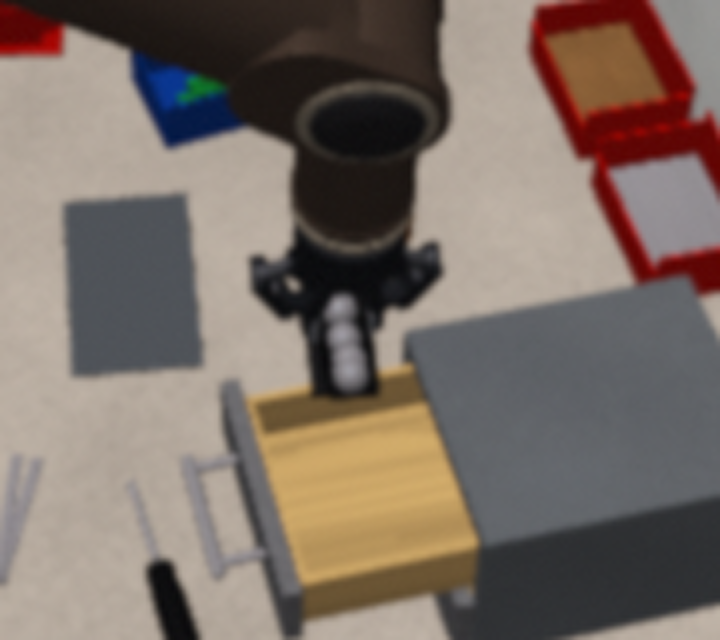

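```bash
python3 -m creep '0 .15 0 0 0 0 0;0 .2 0 0 0 0 0;0 .15 0 0 0 0 0;0 0 0 0 0 0 0;0 0 0 0 0 0 0'
python3 -c "
from h import *
tilt()
crop('side',240,420,110,270,4,'pics/e4.png')"
```

```text
t: 12.88
ee_pos: [594.4, 86.3, 188.2]
tool_rot: [[0.128, 0.991, 0.039], [0.949, -0.134, 0.285], [0.287, 0.0, -0.958]]
wrist_force: [0.4, 0.3, -6.5]
opening: 0.379
tilt -16.7 roll 0.02 t 12.88 pos [594.4  86.3 188.2] F [ 0.44  0.27 -6.45] M [-0.636  0.086 -0.024] j [-17.  24.  18. 103. -29.  55.   8.]
```

View pics/e4.png

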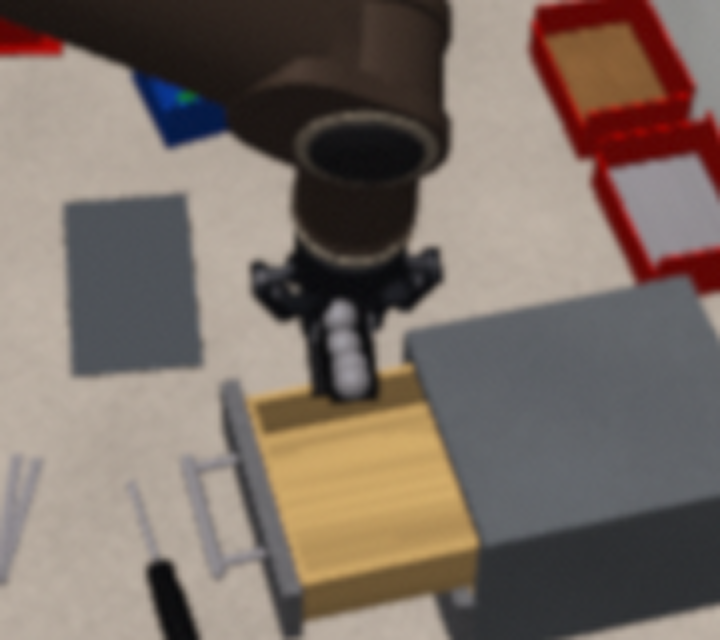

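```bash
python3 -m creep '0 .15 0 0 0 0 0;0 .2 0 0 0 0 0;0 .15 0 0 0 0 0;0 0 0 0 0 0 0;0 0 0 0 0 0 0'
python3 -c "
from h import *
tilt()
crop('side',240,420,110,270,4,'pics/e5.png')"
```

```text
t: 13.55
ee_pos: [594.5, 86.3, 188.3]
tool_rot: [[0.126, 0.991, 0.045], [0.935, -0.133, 0.329], [0.332, 0.001, -0.943]]
wrist_force: [-0.8, -0.2, -5.1]
opening: 0.375
tilt -19.37 roll 0.04 t 13.55 pos [594.5  86.3 188.3] F [-0.8  -0.24 -5.05] M [-0.693  0.111  0.035] j [-15.  24.  17. 103. -32.  55.  11.]
```

View pics/e5.png

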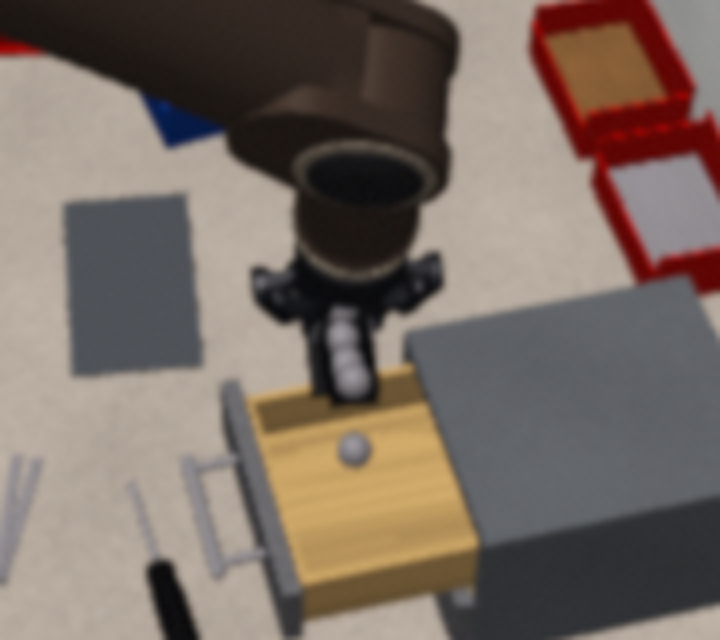

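```bash
python3 -m creep '0 0 0 0 0 0 0;0 .12 0 0 0 0 0;0 .16 0 0 0 0 0;0 .12 0 0 0 0 0;0 0 0 0 0 0 0;0 0 0 0 0 0 0;0 0 0 0 0 0 0'
python3 -c "
from h import *
tilt()
crop('side',240,420,110,270,4,'pics/e6.png')"
```

```text
t: 14.48
ee_pos: [594.7, 86.3, 188.5]
tool_rot: [[0.124, 0.991, 0.05], [0.922, -0.133, 0.363], [0.367, 0.001, -0.93]]
wrist_force: [-0.1, 0.1, -4.8]
opening: 0.381
tilt -21.5 roll 0.07 t 14.47 pos [594.7  86.3 188.5] F [-0.13  0.09 -4.78] M [-0.736  0.07   0.013] j [-13.  24.  16. 104. -34.  56.  14.]
```

View pics/e6.png

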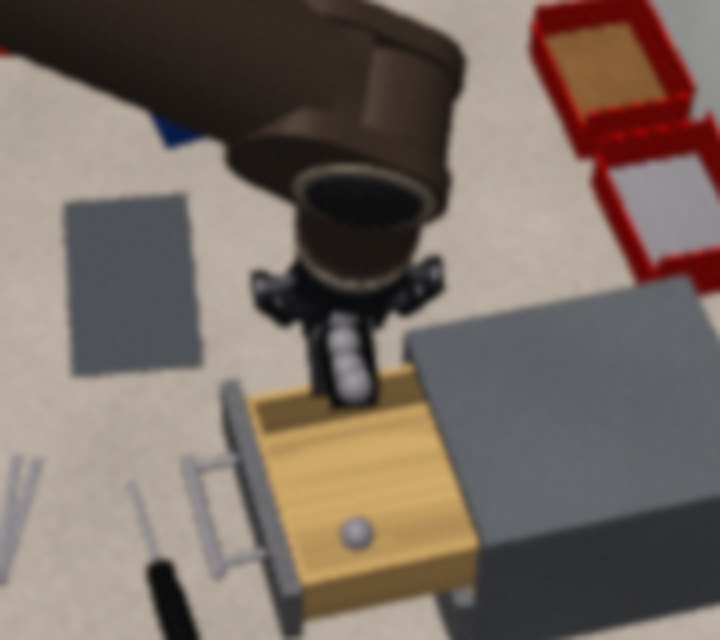

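One ball is in the drawer, rolling at (356,532) in the crop. Five are in the cup. Continuing.

```bash
python3 -m creep '0 .12 0 0 0 0 0;0 .16 0 0 0 0 0;0 .12 0 0 0 0 0;0 0 0 0 0 0 0;0 0 0 0 0 0 0;0 0 0 0 0 0 0'
python3 -c "
from h import *
tilt()
crop('side',240,420,110,270,4,'pics/e7.png')"
```

```text
t: 15.28
ee_pos: [594.8, 86.2, 188.5]
tool_rot: [[0.122, 0.991, 0.055], [0.908, -0.133, 0.397], [0.401, 0.001, -0.916]]
wrist_force: [-0.1, 1.1, -5.2]
opening: 0.381
tilt -23.64 roll 0.08 t 15.28 pos [594.8  86.2 188.5] F [-0.14  1.15 -5.19] M [-0.764  0.113  0.031] j [-11.  24.  15. 104. -37.  56.  16.]
```

View pics/e7.png

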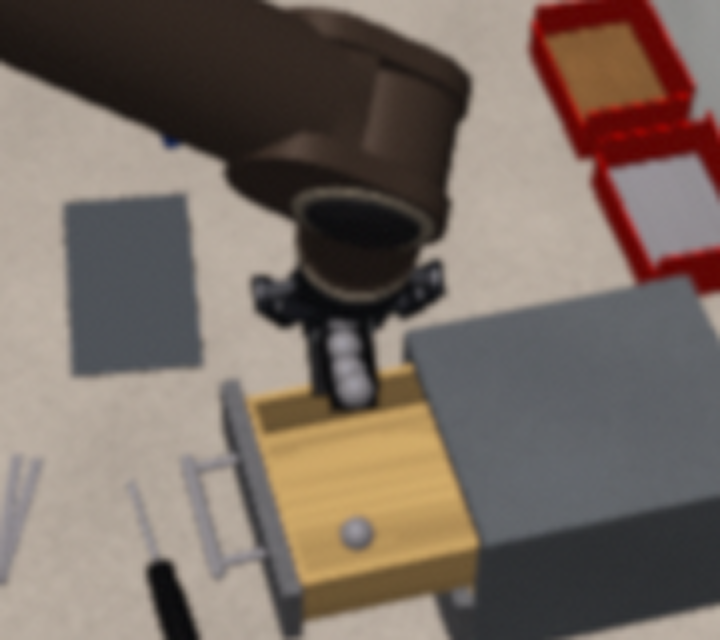

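```bash
python3 -m creep '0 .12 0 0 0 0 0;0 .16 0 0 0 0 0;0 .12 0 0 0 0 0;0 0 0 0 0 0 0;0 0 0 0 0 0 0;0 0 0 0 0 0 0'
python3 -c "
from h import *
tilt()
crop('side',240,420,110,270,4,'pics/e8.png')"
```

```text
t: 16.08
ee_pos: [594.9, 86.1, 188.6]
tool_rot: [[0.119, 0.991, 0.059], [0.892, -0.133, 0.431], [0.435, 0.002, -0.9]]
wrist_force: [-0.2, 1.2, -4.6]
opening: 0.377
tilt -25.78 roll 0.09 t 16.07 pos [594.9  86.1 188.6] F [-0.24  1.24 -4.59] M [-0.757  0.119 -0.03 ] j [-10.  24.  14. 104. -39.  56.  19.]
```

View pics/e8.png

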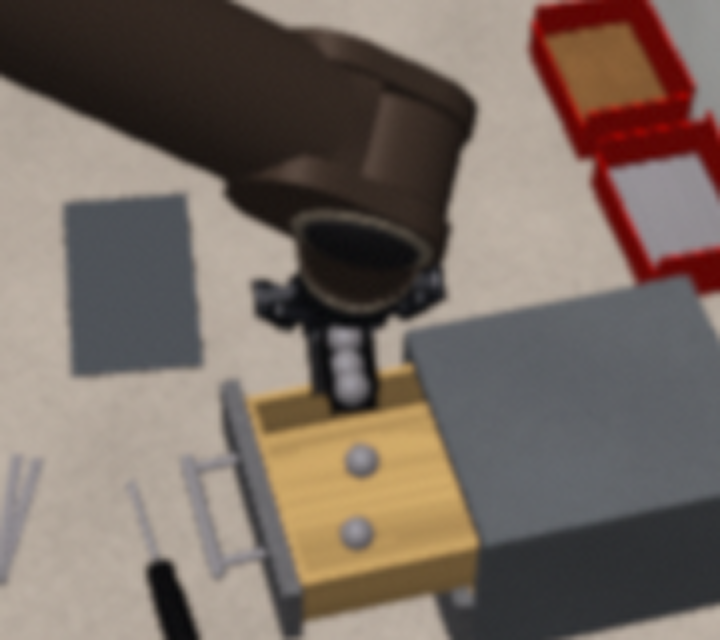

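Two balls are in the drawer, at (361,460) and (356,532) in the crop. I continue in smaller steps for the third.

```bash
python3 -m creep '0 0 0 0 0 0 0;0 0 0 0 0 0 0;0 .12 0 0 0 0 0;0 .16 0 0 0 0 0;0 .1 0 0 0 0 0;0 0 0 0 0 0 0;0 0 0 0 0 0 0;0 0 0 0 0 0 0'
python3 -c "
from h import *
tilt()
crop('side',240,420,110,270,4,'pics/e9.png')"
```

```text
t: 17.12
ee_pos: [595.1, 86.0, 188.7]
tool_rot: [[0.117, 0.991, 0.064], [0.877, -0.134, 0.462], [0.467, 0.002, -0.884]]
wrist_force: [-0.2, 0.2, -4.3]
opening: 0.374
tilt -27.81 roll 0.12 t 17.12 pos [595.1  86.  188.7] F [-0.24  0.18 -4.33] M [-0.836  0.165  0.006] j [ -8.  25.  13. 105. -41.  57.  21.]
```

View pics/e9.png

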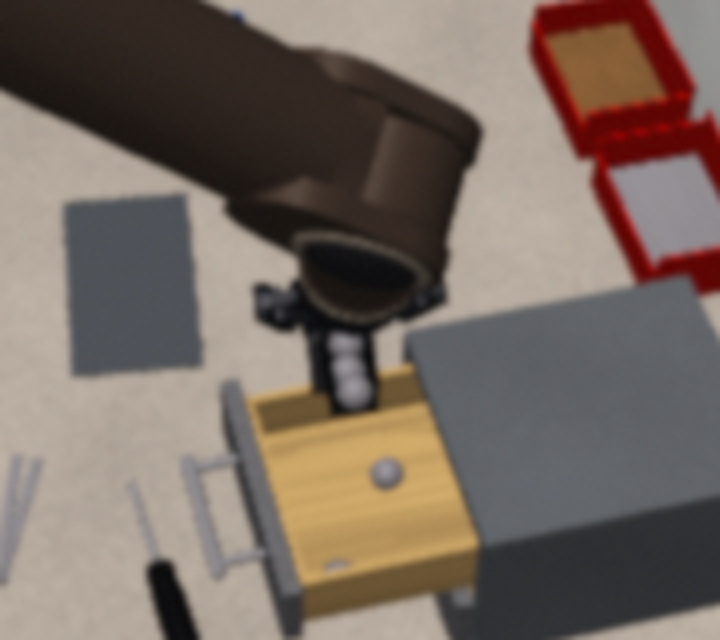

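```bash
python3 -m creep '0 .12 0 0 0 0 0;0 .16 0 0 0 0 0;0 .1 0 0 0 0 0;0 0 0 0 0 0 0;0 0 0 0 0 0 0;0 0 0 0 0 0 0;0 0 0 0 0 0 0'
python3 -c "
from h import *
tilt()
crop('side',240,420,110,270,4,'pics/f1.png')"
```

```text
t: 18.05
ee_pos: [595.2, 86.1, 188.7]
tool_rot: [[0.115, 0.991, 0.068], [0.86, -0.133, 0.493], [0.498, 0.002, -0.867]]
wrist_force: [-0.9, -0.5, -4.3]
opening: 0.377
tilt -29.84 roll 0.14 t 18.05 pos [595.2  86.1 188.7] F [-0.92 -0.45 -4.26] M [-0.874  0.167  0.009] j [ -6.  25.  13. 105. -43.  58.  24.]
```

View pics/f1.png

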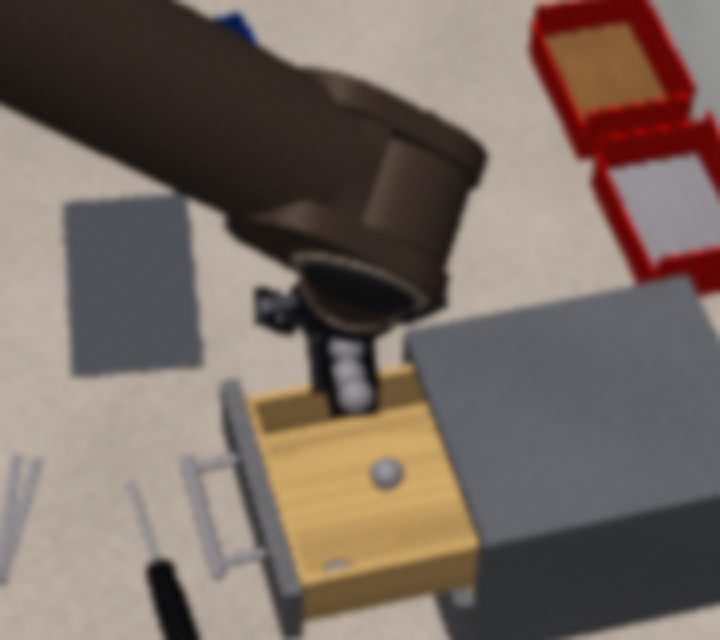

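```bash
python3 -m creep '0 .1 0 0 0 0 0;0 .14 0 0 0 0 0;0 0 0 0 0 0 0;0 0 0 0 0 0 0;0 0 0 0 0 0 0;0 0 0 0 0 0 0'
python3 -c "
from h import *
tilt()
crop('side',240,420,110,270,4,'pics/f2.png')"
```

```text
t: 18.85
ee_pos: [595.2, 86.1, 188.8]
tool_rot: [[0.113, 0.991, 0.071], [0.849, -0.133, 0.512], [0.517, 0.002, -0.856]]
wrist_force: [-0.1, -0.6, -4.3]
opening: 0.376
tilt -31.13 roll 0.14 t 18.85 pos [595.2  86.1 188.8] F [-0.1  -0.6  -4.33] M [-0.94   0.133  0.02 ] j [ -5.  25.  12. 105. -44.  58.  25.]
```

View pics/f2.png

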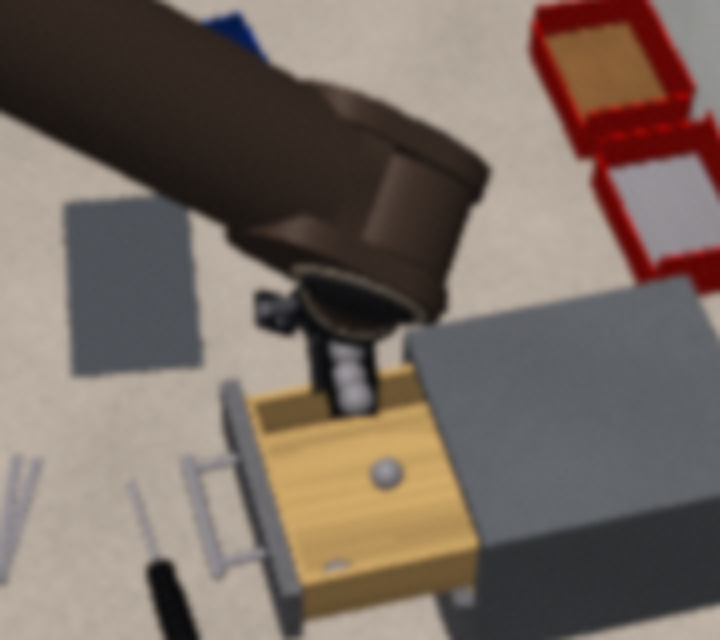

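```bash
python3 -m creep '0 .1 0 0 0 0 0;0 .14 0 0 0 0 0;0 0 0 0 0 0 0;0 0 0 0 0 0 0;0 0 0 0 0 0 0;0 0 0 0 0 0 0'
python3 -c "
from h import *
tilt()
crop('side',240,420,110,270,4,'pics/f3.png')"
```

```text
t: 19.65
ee_pos: [595.3, 86.1, 188.9]
tool_rot: [[0.111, 0.991, 0.074], [0.837, -0.133, 0.531], [0.536, 0.003, -0.844]]
wrist_force: [-0.1, -0.8, -3.5]
opening: 0.379
tilt -32.42 roll 0.16 t 19.65 pos [595.3  86.1 188.9] F [-0.08 -0.84 -3.51] M [-0.927  0.122 -0.056] j [ -4.  26.  12. 105. -46.  58.  26.]
```

View pics/f3.png

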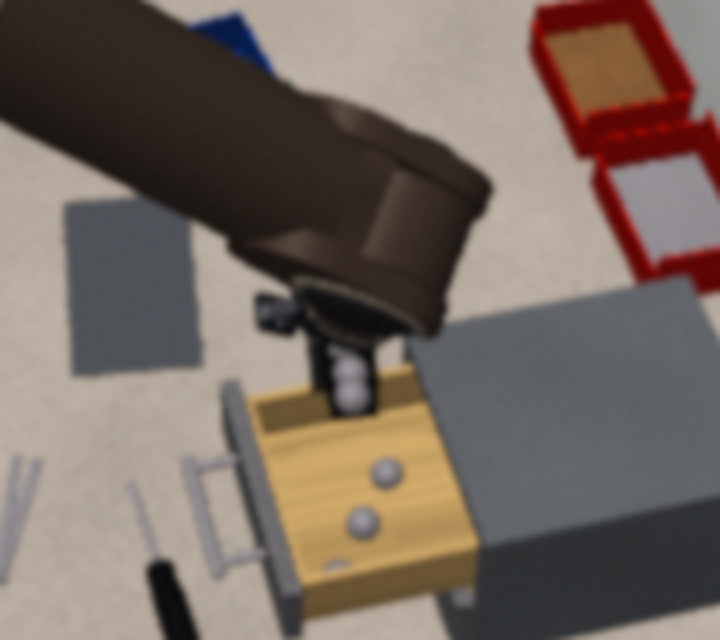

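Three balls are in the drawer, at (386,472), (363,522) and (337,566) in the crop, and three remain in the cup. Tilting back.

```bash
python3 -m creep '0 -.2 0 0 0 0 0;0 -.3 0 0 0 0 0;0 -.4 0 0 0 0 0;0 -.4 0 0 0 0 0;0 -.4 0 0 0 0 0;0 -.4 0 0 0 0 0'
python3 -c "
from h import *
tilt()
crop('side',240,420,110,270,4,'pics/f4.png')"
```

```text
t: 20.45
ee_pos: [595.5, 86.7, 189.7]
tool_rot: [[0.123, 0.991, 0.052], [0.923, -0.133, 0.36], [0.364, 0.004, -0.931]]
wrist_force: [-1.0, 0.6, -3.4]
opening: 0.375
tilt -21.34 roll 0.21 t 20.45 pos [595.5  86.7 189.7] F [-0.99  0.63 -3.36] M [-0.594  0.141 -0.017] j [-13.  24.  16. 104. -34.  56.  14.]
```

View pics/f4.png

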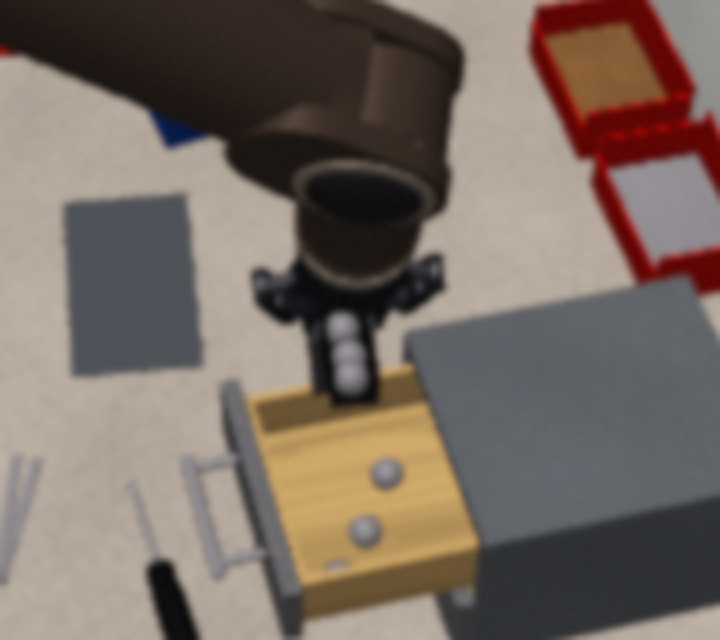

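```bash
python3 -m creep '0 0 0 0 0 0 0;0 -.2 0 0 0 0 0;0 -.4 0 0 0 0 0;0 -.4 0 0 0 0 0;0 -.4 0 0 0 0 0;0 -.4 0 0 0 0 0;0 -.4 0 0 0 0 0;0 -.4 0 0 0 0 0;0 -.4 0 0 0 0 0;0 -.4 0 0 0 0 0;0 -.3 0 0 0 0 0;0 -.15 0 0 0 0 0'
python3 -c "
from h import *
tilt()
need((474,332,190))"
```

```text
t: 22.0
ee_pos: [595.0, 86.6, 190.0]
tool_rot: [[0.137, 0.991, 0.006], [0.99, -0.137, 0.022], [0.023, 0.003, -1.0]]
wrist_force: [-0.2, 0.0, -4.4]
opening: 0.379
tilt -1.3 roll 0.15 t 22.0 pos [595.   86.6 190. ] F [-0.18  0.05 -4.38] M [-0.04   0.02  -0.004] j [-30.  25.  24. 100. -13.  57.  -9.]
t 22.0 pos [595.   86.6 190. ] need units [ 4.53 -3.07  0.1 ] F [-0.2  0.  -4.4] open 0.38
x [0.137 0.99  0.023] y [ 0.991 -0.137  0.003] z [ 0.006  0.022 -1.   ] j [-30.  25.  24. 100. -13.  57.  -9.]
x heading 82.1
```

```bash
python3 -m creep '0 -.25 0 .1 -.06 0 0;0 0 0 .2 -.12 0 0;0 0 0 .28 -.18 0 0;0 0 0 .3 -.2 0 0;0 0 0 .3 -.2 0 0;0 0 0 .3 -.2 0 0;0 0 0 .3 -.2 0 0;0 0 0 .3 -.2 0 0;0 0 0 .3 -.2 0 0;0 0 0 .3 -.2 0 0;0 0 0 .3 -.2 0 0;0 0 0 .3 -.2 0 0'
python3 -m creep '0 0 0 .3 -.2 0 0;0 0 0 .3 -.2 0 0;0 0 0 .25 -.18 0 0;0 0 0 .15 -.1 0 0;0 0 0 .08 -.05 0 0;0 0 0 0 0 0 0'
python3 -c "
from h import *
tilt()
need((476,333,29))
crop('side',220,340,80,210,4.5,'pics/p2.png');crop('top',195,415,100,280,3.6,'pics/p1.png')"
```

```text
t: 23.5
ee_pos: [504.2, 276.6, 190.1]
tool_rot: [[0.138, 0.99, 0.002], [0.99, -0.138, 0.001], [0.001, 0.002, -1.0]]
wrist_force: [-0.2, 0.1, -3.9]
opening: 0.381
t: 24.25
ee_pos: [472.8, 340.4, 189.9]
tool_rot: [[0.136, 0.991, 0.002], [0.991, -0.136, 0.0], [0.001, 0.002, -1.0]]
wrist_force: [0.1, 0.5, -4.2]
opening: 0.385
tilt -0.04 roll 0.12 t 24.25 pos [472.8 340.4 189.9] F [ 0.12  0.49 -4.16] M [-0.037  0.036 -0.028] j [-56.  23.  20. 102.  -9.  56. -40.]
t 24.25 pos [472.8 340.4 189.9] need units [-0.14  0.08  3.22] F [ 0.1  0.5 -4.2] open 0.38
x [0.136 0.991 0.001] y [ 0.991 -0.136  0.002] z [ 0.002  0.    -1.   ] j [-56.  23.  20. 102.  -9.  56. -40.]
x heading 82.2
```

View pics/p2.png

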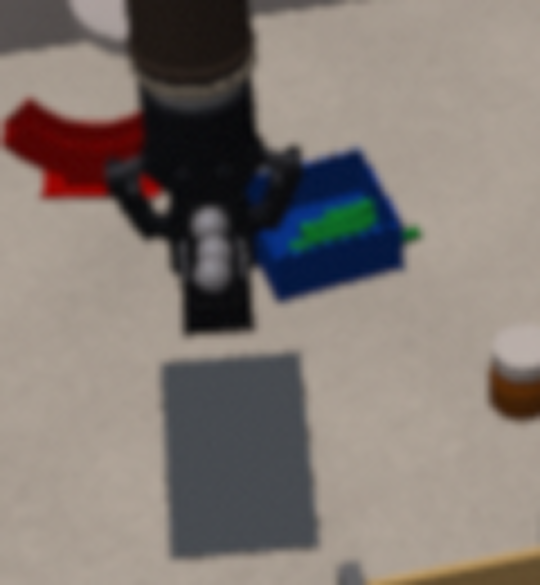

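View pics/p1.png

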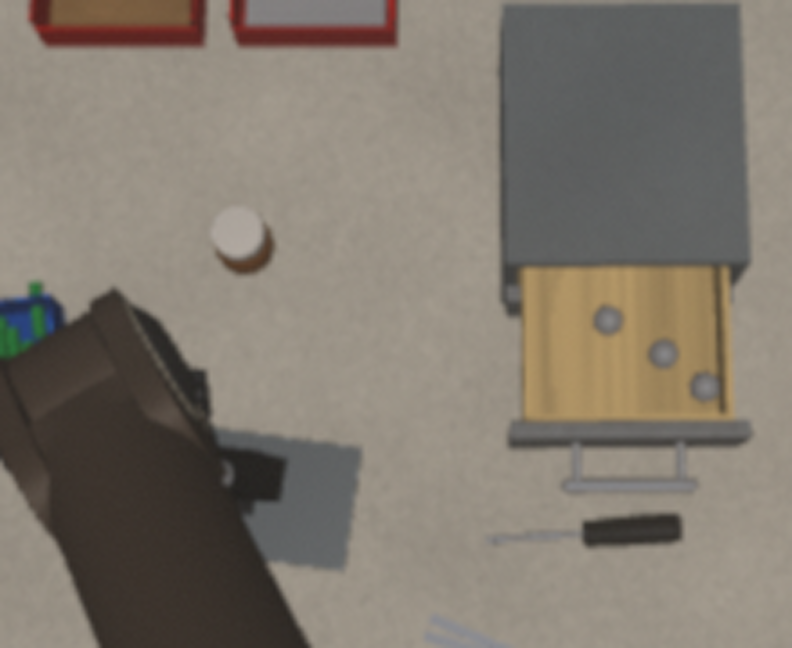

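The top view shows three balls in the drawer and the side view shows three in the cup. Lowering.

```bash
python3 -m creep '0 0 0 -.14 .08 .1 0;0 0 0 0 0 .2 0;0 0 0 0 0 .3 0;0 0 0 0 0 .4 0;0 0 0 0 0 .4 0;0 0 0 0 0 .4 0;0 0 0 0 0 .4 0;0 0 0 0 0 .3 0;0 0 0 0 0 .2 0;0 0 0 0 0 .1 0;0 0 0 0 0 0 0'
python3 -c "
from h import *
tilt()
need((476,333,29))"
```

```text
t: 25.72
ee_pos: [476.4, 328.6, 38.6]
tool_rot: [[0.14, 0.99, -0.0], [0.99, -0.14, -0.003], [-0.003, 0.0, -1.0]]
wrist_force: [-0.1, -0.1, -2.8]
opening: 0.377
tilt 0.17 roll 0.01 t 25.73 pos [476.4 328.6  38.6] F [-0.15 -0.11 -2.8 ] M [ 0.003 -0.04   0.046] j [-52.  34.  16. 109. -14.  39. -35.]
t 25.73 pos [476.4 328.6  38.6] need units [ 0.09 -0.02  0.19] F [-0.1 -0.1 -2.8] open 0.38
x [ 0.14   0.99  -0.003] y [ 0.99 -0.14  0.  ] z [-0.    -0.003 -1.   ] j [-52.  34.  16. 109. -14.  39. -35.]
x heading 81.9
```

```bash
python3 -m creep '0 0 0 0 0 .08 0;0 0 0 0 0 .06 0;0 0 0 0 0 .03 0;0 0 0 0 0 0 0'
python3 -c "
from h import *
tilt()"
```

```text
t: 26.22
ee_pos: [477.3, 329.3, 31.1]
tool_rot: [[0.14, 0.99, 0.002], [0.99, -0.14, -0.001], [-0.001, 0.002, -1.0]]
wrist_force: [0.9, 1.1, -3.9]
opening: 0.38
tilt 0.04 roll 0.12 t 26.23 pos [477.3 329.3  31.1] F [ 0.95  1.08 -3.86] M [0.068 0.012 0.015] j [-51.  35.  16. 109. -15.  38. -35.]
```

```bash
python3 -m creep '0 0 0 0 0 .03 0;0 0 0 0 0 .03 0;0 0 0 0 0 0 0'
python3 -c "
from h import *
tilt()"
```

```text
t: 26.6
ee_pos: [477.7, 329.5, 29.1]
tool_rot: [[0.14, 0.99, 0.003], [0.99, -0.14, 0.0], [0.0, 0.003, -1.0]]
wrist_force: [0.3, -0.8, -3.3]
opening: 0.379
tilt -0.03 roll 0.15 t 26.6 pos [477.7 329.5  29.1] F [ 0.35 -0.76 -3.31] M [-0.038 -0.03  -0.026] j [-51.  35.  16. 109. -15.  38. -34.]
```

```bash
python3 -m creep '0 0 0 0 0 .04 0;0 0 0 0 0 0 0'
python3 -c "
from h import *
tilt()"
```

```text
t: 26.85
ee_pos: [478.1, 329.8, 29.3]
tool_rot: [[0.141, 0.99, 0.003], [0.99, -0.141, 0.002], [0.002, 0.003, -1.0]]
wrist_force: [0.0, -0.1, -4.2]
opening: 0.375
tilt -0.11 roll 0.16 t 26.85 pos [478.1 329.8  29.3] F [ 0.02 -0.15 -4.21] M [ 0.041 -0.021  0.035] j [-51.  35.  16. 109. -15.  38. -34.]
```

```bash
python3 -m creep '0 0 0 0 0 .06 0;0 0 0 0 0 .04 0'
python3 -c "
from h import *
tilt()"
```

```text
t: 27.1
ee_pos: [478.6, 330.0, 28.8]
tool_rot: [[0.141, 0.99, 0.003], [0.99, -0.141, 0.004], [0.004, 0.002, -1.0]]
wrist_force: [-6.0, -4.8, 20.3]
opening: 0.376
tilt -0.23 roll 0.13 t 27.1 pos [478.6 330.   28.8] F [-5.98 -4.76 20.27] M [-0.957  1.355  0.016] j [-51.  35.  16. 109. -15.  38. -34.]
```

```bash
python3 -m creep '0 0 0 0 0 -.03 0;0 0 0 0 0 0 42;0 0 0 0 0 0 50;0 0 0 0 0 0 65;0 0 0 0 0 0 85;0 0 0 0 0 0 100;0 0 0 0 0 0 100;0 0 0 0 0 0 100'
python3 -c "
from h import *
tilt()
crop('side',220,340,80,210,4.5,'pics/r2.png')"
```

```text
t: 28.1
ee_pos: [479.2, 330.4, 29.8]
tool_rot: [[0.141, 0.99, 0.004], [0.99, -0.141, 0.004], [0.005, 0.003, -1.0]]
wrist_force: [-0.5, 0.4, -0.1]
opening: 0.998
tilt -0.27 roll 0.19 t 28.1 pos [479.2 330.4  29.8] F [-0.55  0.39 -0.09] M [ 0.011 -0.027 -0.025] j [-51.  35.  16. 109. -15.  38. -34.]
```

View pics/r2.png

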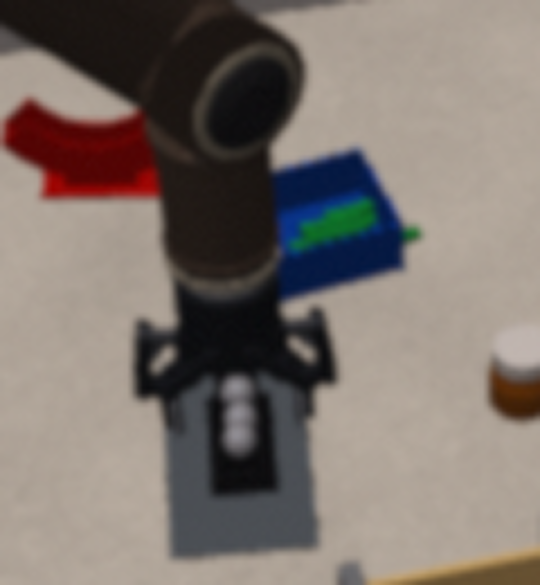

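The cup is standing and released with three balls in it. I retract straight up.

```bash
python3 -m creep '0 0 0 0 0 -.1 100;0 0 0 0 0 -.3 100;0 0 0 0 0 -.5 100;0 0 0 0 0 -.6 100;0 0 0 0 0 -.8 100;0 0 0 0 0 -.8 100;0 0 0 0 0 -.8 100;0 0 0 0 0 0 100'
python3 -c "
from h import *
tilt()
need((430,0,160))
crop('side',220,340,80,210,4.5,'pics/s2.png')"
```

```text
t: 29.15
ee_pos: [479.0, 329.0, 238.3]
tool_rot: [[0.143, 0.99, 0.008], [0.99, -0.143, 0.008], [0.009, 0.006, -1.0]]
wrist_force: [-0.3, -0.6, 0.1]
opening: 0.997
tilt -0.49 roll 0.37 t 29.15 pos [479.  329.  238.3] F [-0.33 -0.61  0.1 ] M [-0.    -0.004  0.098] j [-56.  20.  21. 100.  -8.  62. -40.]
t 29.15 pos [479.  329.  238.3] need units [-6.67 -0.04  1.51] F [-0.3 -0.6  0.1] open 1.0
x [0.143 0.99  0.009] y [ 0.99  -0.143  0.006] z [ 0.008  0.008 -1.   ] j [-56.  20.  21. 100.  -8.  62. -40.]
x heading 81.8
```

View pics/s2.png

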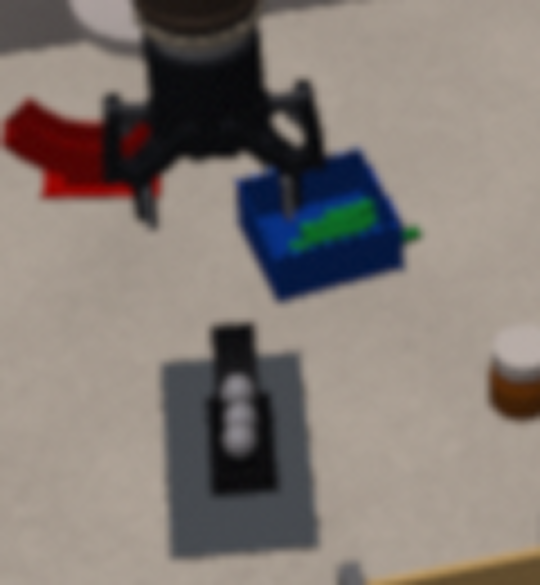

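```bash
python3 -m creep '0 0 0 -.3 0 0 60;0 0 0 -.7 0 0 0;0 0 0 -.8 0 0 0;0 0 0 -.8 0 0 0;0 0 0 -.8 0 0 0;0 0 0 -.8 0 0 0;0 0 0 -.8 0 0 0;0 0 0 -.8 0 0 0;0 0 0 -.5 0 0 0;0 0 0 -.2 -.1 0 0;0 0 0 0 0 0 0'
python3 -c "
from h import *
tilt()
need((415,0,105))"
```

```text
t: 30.58
ee_pos: [413.1, -13.0, 225.9]
tool_rot: [[0.149, 0.989, -0.014], [0.989, -0.149, -0.003], [-0.005, -0.013, -1.0]]
wrist_force: [0.0, 0.1, -0.1]
opening: 0.0
tilt 0.31 roll -0.75 t 30.57 pos [413.1 -13.  225.9] F [ 0.04  0.15 -0.12] M [ 0.086 -0.072  0.015] j [-36.   3.  33. 121.  -2.  57. -11.]
t 30.57 pos [413.1 -13.  225.9] need units [0.28 0.03 2.42] F [ 0.   0.1 -0.1] open 0.0
x [ 0.149  0.989 -0.005] y [ 0.989 -0.149 -0.013] z [-0.014 -0.003 -1.   ] j [-36.   3.  33. 121.  -2.  57. -11.]
x heading 81.5
```

```bash
python3 -m creep '0 0 -.8 .2 0 .3 0;0 0 -.8 0 0 .5 0;0 0 0 0 0 .5 0;0 0 0 0 0 .5 0;0 0 0 0 0 .4 0;0 0 0 0 0 .2 0;0 0 0 0 0 0 0'
python3 -c "
from h import *
tilt()
need((440,0,105))
crop('side',240,440,110,270,3.6,'pics/q2.png')"
```

```text
t: 31.45
ee_pos: [413.1, 4.6, 101.2]
tool_rot: [[-0.007, 1.0, -0.015], [1.0, 0.007, -0.002], [-0.002, -0.015, -1.0]]
wrist_force: [-0.4, -0.2, -0.2]
opening: 0.0
tilt 0.12 roll -0.85 t 31.45 pos [413.1   4.6 101.2] F [-0.39 -0.18 -0.22] M [-0.028  0.019  0.009] j [-32.  16.  29. 129. -13.  38.   6.]
t 31.45 pos [413.1   4.6 101.2] need units [-0.1   0.54 -0.08] F [-0.4 -0.2 -0.2] open 0.0
x [-0.007  1.    -0.002] y [ 1.     0.007 -0.015] z [-0.015 -0.002 -1.   ] j [-32.  16.  29. 129. -13.  38.   6.]
x heading 90.4
```

View pics/q2.png

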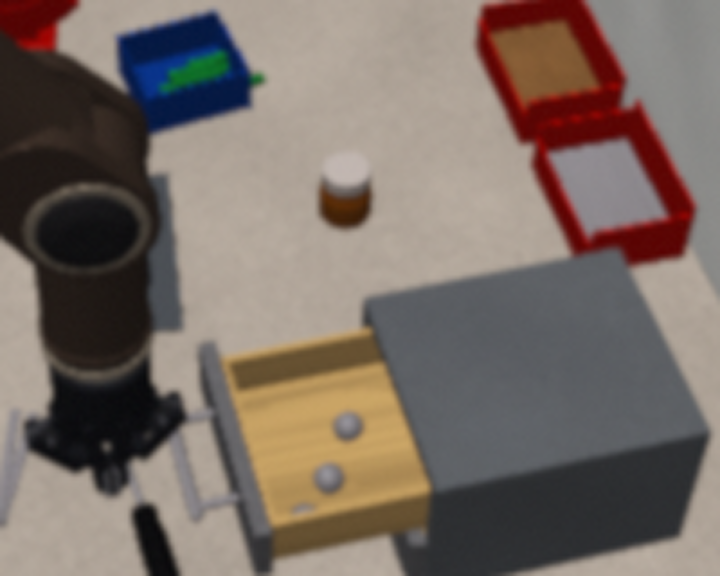

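```bash
python3 -m creep '0 0 0 0 .15 0 0;0 0 0 0 .2 0 0;0 0 0 0 .2 0 0;0 0 0 0 .2 0 0;0 0 0 0 .2 0 0;0 0 0 0 .2 0 0;0 0 0 0 .2 0 0;0 0 0 0 .2 0 0;0 0 0 0 .2 0 0;0 0 0 0 .2 0 0'
python3 -c "
from h import *
tilt()
crop('side',240,440,110,270,3.6,'pics/q3.png')"
```

```text
t: 32.75
ee_pos: [518.5, 5.8, 102.0]
tool_rot: [[-0.007, 1.0, -0.012], [1.0, 0.007, -0.0], [-0.0, -0.012, -1.0]]
wrist_force: [-2.0, 0.1, 1.2]
opening: -0.004
tilt 0.02 roll -0.69 t 32.75 pos [518.5   5.8 102. ] F [-1.96  0.11  1.15] M [-0.038  0.269  0.002] j [-27.  25.  28. 115. -16.  44.  10.]
```

View pics/q3.png

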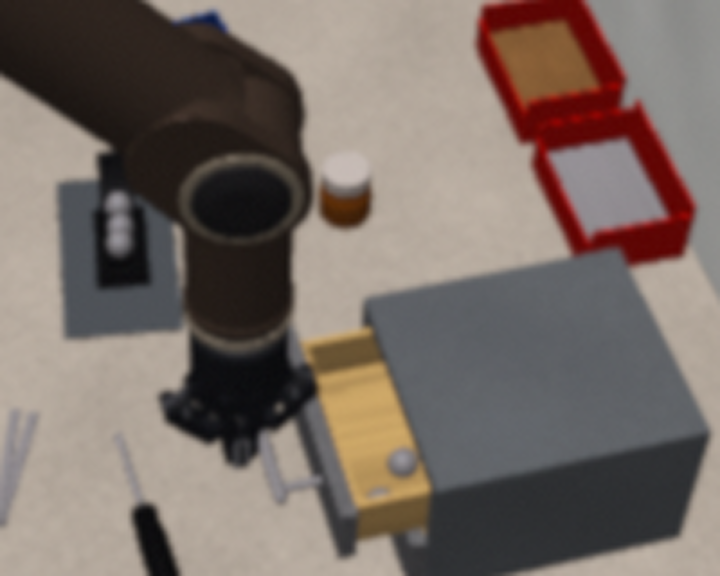

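```bash
python3 -m creep '0 0 0 0 .2 0 0;0 0 0 0 .2 0 0;0 0 0 0 .2 0 0;0 0 0 0 .15 0 0;0 0 0 0 .1 0 0'
python3 -c "
from h import *
tilt()
crop('side',240,440,110,270,3.6,'pics/q4.png')"
```

```text
t: 33.42
ee_pos: [565.2, 6.0, 101.4]
tool_rot: [[-0.007, 1.0, -0.011], [1.0, 0.007, -0.001], [-0.001, -0.011, -1.0]]
wrist_force: [-1.3, -0.0, 1.7]
opening: -0.001
tilt 0.05 roll -0.64 t 33.42 pos [565.2   6.  101.4] F [-1.26 -0.03  1.74] M [-0.05   0.201 -0.008] j [-26.  29.  27. 109. -18.  47.  11.]
```

View pics/q4.png

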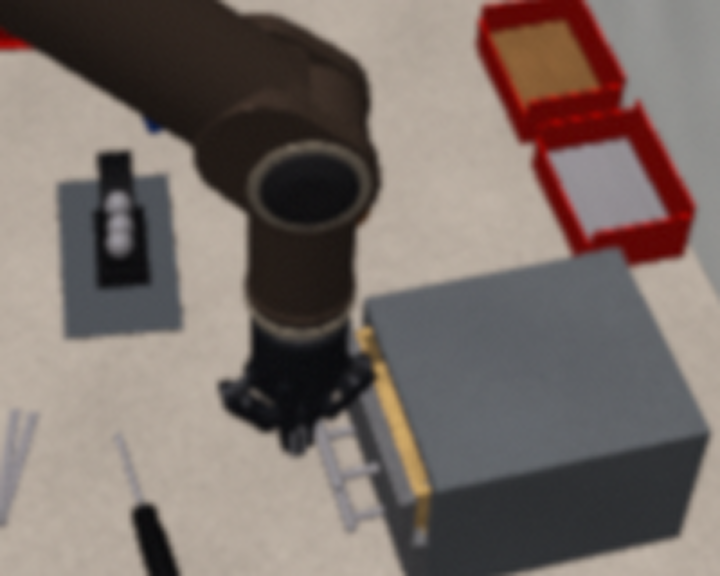

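```bash
python3 -c "
from h import *
for z in (150,165,180): print(z,onz('side',343.5,213.5,z),onz('side',340,216,z))
crop('top',290,440,90,270,3.3,'pics/q5.png')"
```

```text
150 [633.2  19.2 150. ] [620.9  13.  150. ]
165 [629.4   8.1 165. ] [617.3   1.9 165. ]
180 [625.5  -3.1 180. ] [613.6  -9.2 180. ]
```

View pics/q5.png

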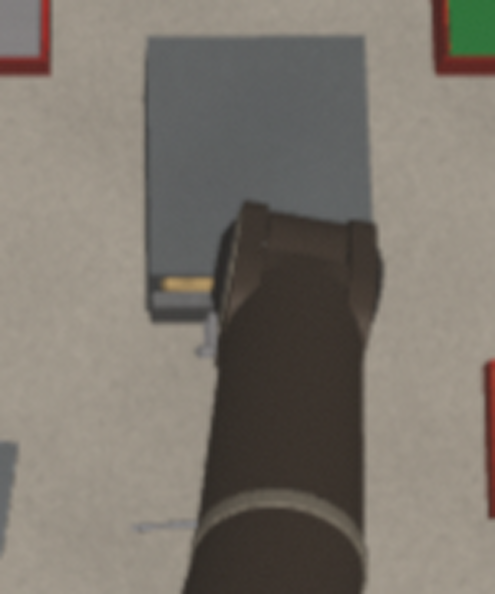

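```bash
python3 -m creep '0 0 0 0 -.15 0 0;0 0 0 0 0 -.16 0;0 0 0 0 .15 0 0;0 0 0 0 .15 0 0;0 0 0 0 .15 0 0;0 0 0 0 .1 0 0'
python3 -c "
from h import *
tilt()
crop('side',240,440,110,270,3.6,'pics/q6.png')"
```

```text
t: 34.28
ee_pos: [579.0, 6.4, 109.4]
tool_rot: [[-0.007, 1.0, -0.026], [1.0, 0.007, 0.001], [0.001, -0.026, -1.0]]
wrist_force: [-29.6, -0.0, 28.7]
opening: 0.0
tilt -0.07 roll -1.49 t 34.27 pos [579.    6.4 109.4] F [-29.6   -0.03  28.67] M [0.147 6.067 0.042] j [-25.  30.  27. 106. -18.  50.  11.]
```

View pics/q6.png

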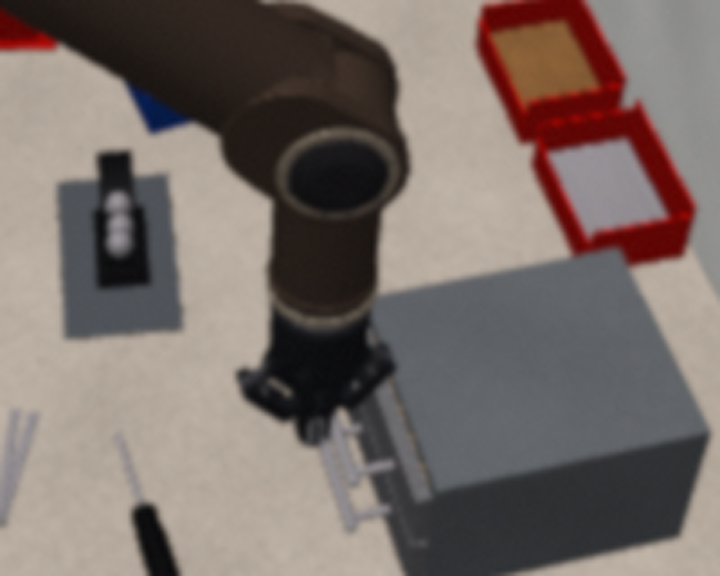

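A force of 41 N with an upward part suggests a knuckle on the cabinet edge. I back off.

```bash
python3 -m creep '0 0 0 0 -.3 0 0;0 0 0 0 -.3 0 0;0 0 0 0 0 0 0'
python3 -c "
from h import *
tilt()
crop('side',300,440,170,270,5,'pics/q7.png')"
```

```text
t: 34.7
ee_pos: [548.9, 5.9, 109.9]
tool_rot: [[-0.007, 1.0, -0.027], [1.0, 0.007, 0.001], [0.001, -0.027, -1.0]]
wrist_force: [1.0, 0.3, 1.0]
opening: -0.002
tilt -0.05 roll -1.54 t 34.7 pos [548.9   5.9 109.9] F [0.96 0.32 1.02] M [ 0.003 -0.036 -0.025] j [-26.  28.  27. 110. -17.  48.  11.]
```

View pics/q7.png

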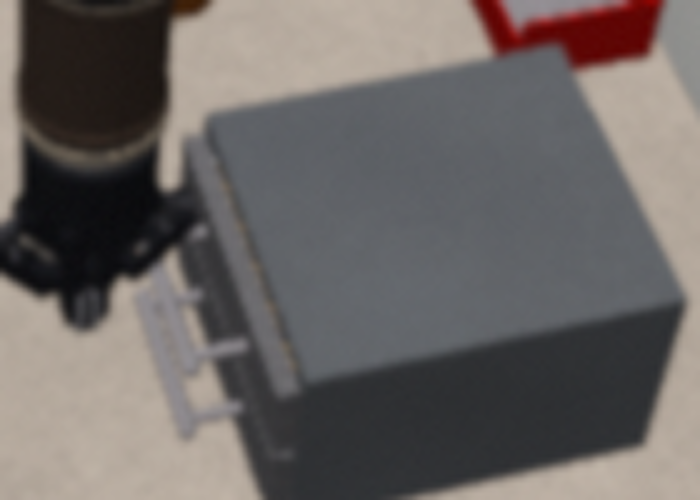

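The drawer is within a few mm of shut. I tilt the tool back 25° so that only the fingertips meet the bar, then push.

```bash
python3 -m creep '-1 0 0 0 0 0 0;-1 0 0 0 0 0 0;-1 0 0 0 0 0 0;-1 0 0 0 0 0 0;-1 0 0 0 0 0 0;0 0 0 0 0 0 0'
python3 -c "
from h import *
tilt()
need((575,0,112))
crop('side',300,440,170,270,5,'pics/q8.png')"
```

```text
t: 35.5
ee_pos: [556.1, 6.5, 112.1]
tool_rot: [[-0.008, 0.909, 0.418], [1.0, 0.007, 0.003], [-0.001, 0.418, -0.909]]
wrist_force: [0.4, -0.5, -0.7]
opening: -0.001
tilt 0.03 roll 24.7 t 35.5 pos [556.1   6.5 112.1] F [ 0.39 -0.48 -0.7 ] M [-0.038  0.41  -0.027] j [-26.  18.  21. 130. -23.  10.  15.]
t 35.5 pos [556.1   6.5 112.1] need units [-0.13  0.34  0.16] F [ 0.4 -0.5 -0.7] open -0.0
x [-0.008  1.    -0.001] y [0.909 0.007 0.418] z [ 0.418  0.003 -0.909] j [-26.  18.  21. 130. -23.  10.  15.]
x heading 90.4
```

View pics/q8.png

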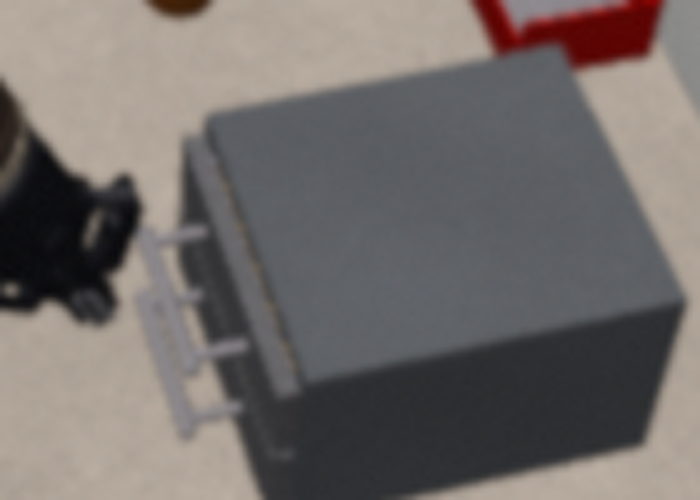

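```bash
python3 -m creep '0 0 0 0 .14 .06 0;0 0 0 0 .1 .05 0;0 0 0 0 .1 .05 0;0 0 0 0 0 0 0'
python3 -c "
from h import *
tilt()
crop('side',300,440,170,270,5,'pics/q9.png')"
```

```text
t: 36.05
ee_pos: [580.2, 6.9, 113.2]
tool_rot: [[-0.008, 0.909, 0.417], [1.0, 0.008, 0.003], [-0.001, 0.418, -0.909]]
wrist_force: [-4.9, 0.3, 3.5]
opening: 0.001
tilt 0.05 roll 24.68 t 36.05 pos [580.2   6.9 113.2] F [-4.89  0.28  3.49] M [-0.001  0.821  0.054] j [-25.  19.  21. 127. -23.  11.  16.]
```

View pics/q9.png

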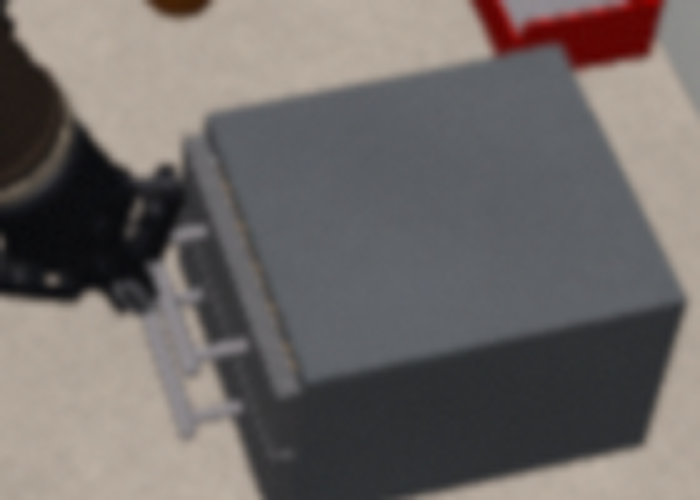

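```bash
python3 -m creep '0 0 0 0 .08 .04 0;0 0 0 0 .06 .03 0;0 0 0 0 0 0 0'
python3 -c "
from h import *
tilt()"
python3 -m creep '0 0 0 0 .06 .03 0;0 0 0 0 0 0 0'
python3 -c "
from h import *
tilt()
crop('side',300,440,170,270,5,'pics/r9.png')"
```

```text
t: 36.48
ee_pos: [580.3, 6.9, 113.1]
tool_rot: [[-0.008, 0.913, 0.407], [1.0, 0.005, 0.007], [0.005, 0.407, -0.913]]
wrist_force: [-4.4, -0.1, 7.6]
opening: -0.002
tilt -0.28 roll 24.04 t 36.48 pos [580.3   6.9 113.1] F [-4.38 -0.14  7.57] M [0.036 0.59  0.04 ] j [-24.  20.  21. 126. -23.  12.  16.]
t: 36.72
ee_pos: [580.2, 7.0, 113.2]
tool_rot: [[-0.007, 0.915, 0.403], [1.0, 0.004, 0.009], [0.007, 0.403, -0.915]]
wrist_force: [-3.3, -0.1, 6.4]
opening: 0.004
tilt -0.44 roll 23.79 t 36.73 pos [580.2   7.  113.2] F [-3.34 -0.11  6.42] M [-0.001  0.568  0.031] j [-24.  20.  21. 126. -23.  13.  16.]
```

View pics/r9.png

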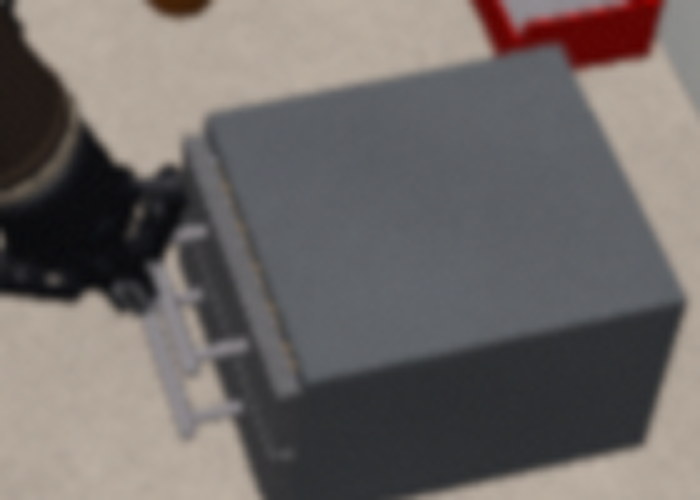

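```bash
python3 -c "
from h import *
for x in (585,590,595): print(x,[tuple(((np.array(proj('side',(x,y,112)))-[300,170])*5).round(0)) for y in (-50,50)], tuple(((np.array(proj('side',(x+35,-97,138)))-[300,170])*5).round(0)))
print('cab edge',[tuple(((np.array(proj('side',(645,y,150)))-[300,170])*5).round(0)) for y in (-100,100)])
for u,v in ((187,433),(140,297),(155,265)): print(onz('side',300+u/5,170+v/5,112))
for u,v in ((284,395),(186,140)): print([onz('side',300+u/5,170+v/5,z) for z in (134,140)])
"
```

```text
585 [(np.float64(167.0), np.float64(369.0)), (np.float64(122.0), np.float64(233.0))] (np.float64(252.0), np.float64(397.0))
590 [(np.float64(176.0), np.float64(367.0)), (np.float64(130.0), np.float64(232.0))] (np.float64(261.0), np.float64(395.0))
595 [(np.float64(184.0), np.float64(365.0)), (np.float64(139.0), np.float64(230.0))] (np.float64(269.0), np.float64(393.0))
cab edge [(np.float64(299.0), np.float64(380.0)), (np.float64(199.0), np.float64(110.0))]
[584.3 -94.7 112. ]
[583.1   2.3 112. ]
[597.6  22.6 112. ]
[array([638.4, -97.6, 134. ]), array([ 636.9, -101.4,  140. ])]
[array([635.3,  92.4, 134. ]), array([633.8,  87.6, 140. ])]
```

```bash
python3 -m creep '0 0 0 0 -.2 -.05 0;0 0 0 0 -.5 -.2 0;0 0 0 0 -.6 -.3 0;0 0 0 0 -.6 -.3 0;0 0 0 0 -.3 -.6 0;0 0 0 0 -.2 -.8 0;0 0 0 0 0 -.6 0;0 0 0 0 0 0 0'
python3 -c "
from h import *
tilt()
crop('side',300,440,160,270,5.5,'pics/u1.png');crop('top',320,420,90,270,3.3,'pics/u2.png');crop('side',220,440,130,290,3.6,'pics/u3.png')"
```

```text
t: 37.78
ee_pos: [430.3, 14.3, 168.0]
tool_rot: [[-0.024, 0.917, 0.398], [1.0, 0.015, 0.026], [0.018, 0.399, -0.917]]
wrist_force: [-0.2, 0.8, -0.7]
opening: -0.003
tilt -1.12 roll 23.49 t 37.77 pos [430.3  14.3 168. ] F [-0.2   0.75 -0.68] M [0.034 0.453 0.031] j [-59.  -6.  48. 142.  21.  20. -27.]
```

View pics/u1.png

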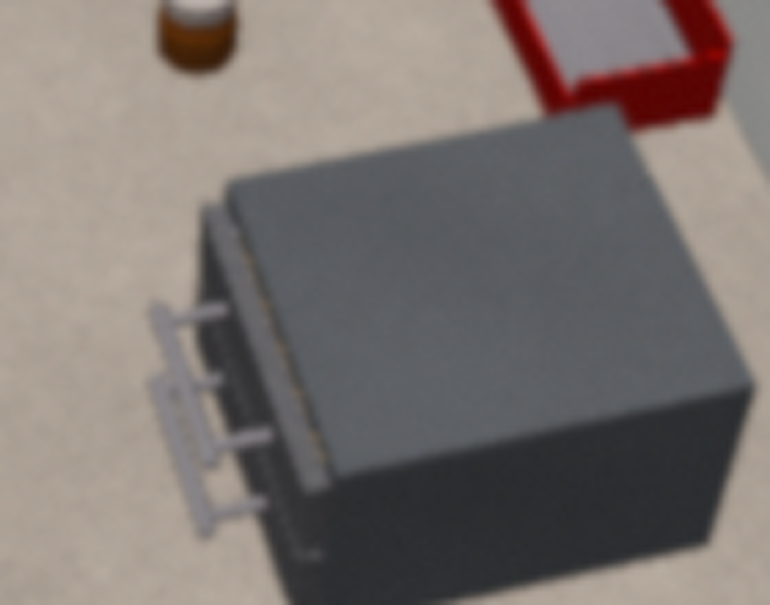

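View pics/u2.png

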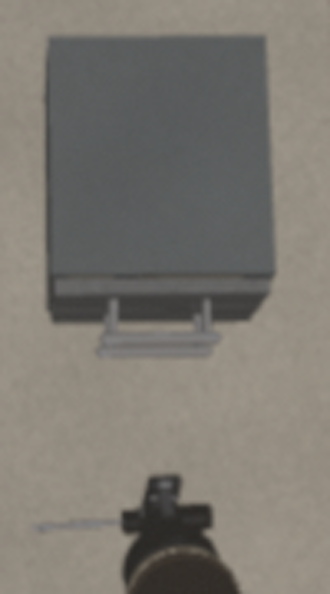

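```bash
python3 -c "
from h import *
T=lambda x,y,z:onz('top',320+x/3.3,90+y/3.3,z)
S=lambda x,y,z:onz('side',300+x/5.5,160+y/5.5,z)
print('upper bar T',T(104,338,112),T(220,338,112),'S',S(158,308,112),S(210,460,112))
for z in (40,45): print('lower bar T',z,T(97,351,z),T(212,351,z),'S',S(154,380,z),S(206,530,z))
print(tri((300+210/5.5,160+460/5.5),(320+220/3.3,90+338/3.3)),tri((300+206/5.5,160+530/5.5),(320+212/3.3,90+351/3.3)))
crop('top',320,420,150,215,7,'pics/u4.png')
"
```

```text
upper bar T [595.6  49.5 112. ] [595.6 -55.4 112. ] S [597.9  49.2 112. ] [598.2 -53.1 112. ]
lower bar T 40 [597.7  51.8  40. ] [597.7 -57.9  40. ] S [598.2  54.4  40. ] [599.5 -48.8  40. ]
lower bar T 45 [596.7  52.1  45. ] [596.7 -57.2  45. ] S [597.2  50.8  45. ] [598.5 -51.9  45. ]
(array([596.3, -55.1, 114.8]), np.float64(2.5)) (array([596.2, -56.3,  51.8]), np.float64(1.6))
```

View pics/u4.png

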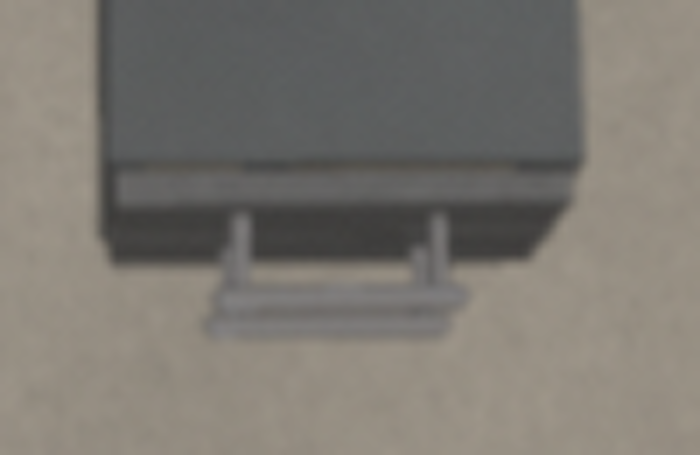

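View pics/u3.png

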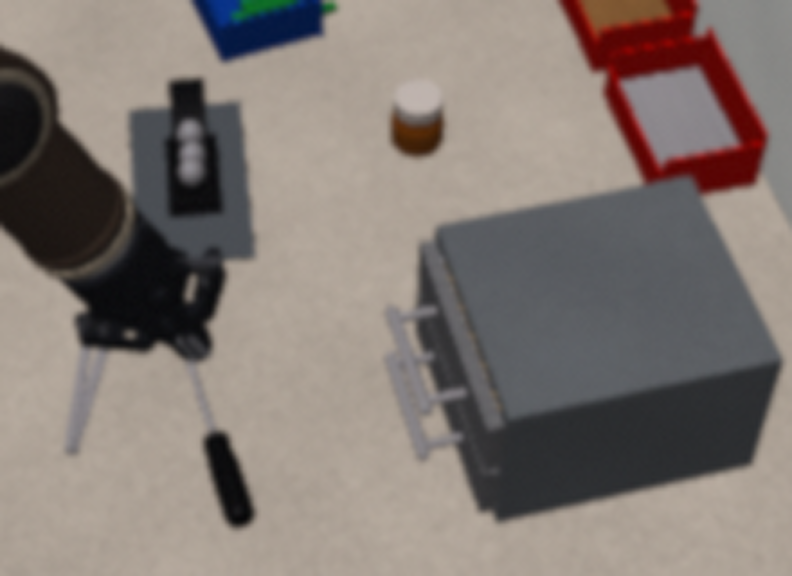

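Both bars triangulate to x = 596 mm, the upper one above the lower, shut one, and two pushes stalled there, so the drawer is shut. The cup stands on the mat with three balls at (190,130–170) in the crop. The jar and driver are at the same pixels as at the start, and the arm is clear of everything.

```bash
python3 -c "
from h import *
print(finish_job()); print(get_state()['t'])"
```

```text
the job is handed in; nothing more can be done
None
the job is handed in; nothing more can be done
```

I handed the job in at about 38 s of the 72 s allowed; no verdict was reported.

**What I did:** I lifted the black cup and tipped it in small steps to about 32° over the drawer, until three balls had rolled in. I stood it back on the mat, let go, and pushed the drawer shut by its handle.

**Last checks:**
- **Balls:** the pictures after the pour showed three balls in the drawer and three in the cup. The three in the cup were still visible at the end.
- **Cup:** it looks upright on the mat in the side view. I did not re-measure its position, but the gripper let go about 6 mm from the mat's centre.
- **Drawer:** I judged it shut because its handle lies at x = 596 mm, the same as the shut lower drawer's to about 1 mm, and further pushing did not move it. The joint value itself can't be read.
- **Other objects:** the jar and screwdriver were at the same pixels as at the start. I did not re-check the tape roll, but the arm never went near it.

**What went wrong or disagreed:**
- **Hard contact:** on the first push the wrist force reached about 41 N, 30 N back and 29 N up. A gripper knuckle had probably met the cabinet edge. That is close to the 40 N limit on what the arm or gripper body may press, and I can't rule out that it was exceeded. I backed off and finished with the tool tilted.
- **Thin line above the drawer:** a thin brownish line still showed between the drawer panel and the cabinet top. I took it for the height gap above the panel.

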